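# Lay up a porcelain border and close it with a straightedge

## Task

Lay up the painted tile border for checking: press the holder's ejector slide fully home to push out the red rosette corner tile, set it in the corner of the board's two fences, and set all the blue-banded border tiles on from it along the back fence, in one straight row with every tile against the fence, butted tile to tile, the bands running on along the row. Then lay the straightedge flat on the board, its working edge flush against the front edges of the whole row, and let go. Leave the other things on the table where they are.

Things in the scene. Friction and masses are not known exactly. Their poses are not given: they have to be found in the camera images.
- board: Fixed plywood laying-up board, 150 (x) x 290 (y) x 8 mm thick, origin at the centre of its underside. Along its +x edge (away from the robot) runs a aluminium back fence 12 mm wide; at its -y end (robot's right) a side fence 12 mm wide reaches only 45 mm forward from the back fence. Both stand 6 mm above the board's face (a tile stands 8). Open at the front (-x) and the +y end.
- corner (a point): Inner corner of the two fences at the level of the board's face (8 mm above the table), axes as the board's: back fence face = plane x 0, side fence face = plane y 0. The row lies at negative x and runs to +y: a tile home in the corner has its centre at x -25, y 25 mm, the next ones at y 75, 125, 175 mm. The board's front edge is at x -138 mm.
- holder: Fixed wooden hand-rest tile holder, 120 (x) x 96 (y) x 24 mm high, origin at the centre of its underside. A recess 52 mm wide, floor at z 14 mm, runs along x, open at the -x end (to the robot), where its side walls end at x -60 mm. The corner tile starts in it, centre at x -33 mm, 2 mm below the rims, out of the fingers' reach.
- tongue (a point): Middle of the end of the brass tongue, 32 mm wide, that continues the recess floor (14 mm above the table) out of the holder from x -60 to -92 mm (axes as the holder's). It is narrower than the tile, so fingers fit on both sides. After a full stroke of the slide the corner tile lies on it, its centre about 18 mm towards +x from this point.
- slide (a joint): Travel of the holder's sprung ejector slide in m: 0 at rest, 0.042 fully pressed; it moves along the holder's -x and springs back when released (about 1 N at the start, 5.5 N at full travel). Its pusher starts 1 mm behind the tile.
- thumb (a point): Centre of the rear (+x) face of the slide's upright brass thumb-piece, 34 mm wide and 10 mm thick, standing from the holder's rim (24 mm above the table) to 47 mm; this point is 36 mm above the table, axes as the holder's. Push it towards the holder's -x. Nothing stands above the rims for 45 mm behind it.
- corner_tile: The red rosette corner tile, porcelain, 50 x 50 x 8 mm, about 50 g, pattern the same for every quarter turn; origin at the centre of its underside.
- border1: Border tile, white porcelain with a blue band, 50 x 50 x 8 mm, about 50 g, lying face up on a thin grey felt sheet on the table; origin at the centre of its underside; the band runs along its x axis and looks the same after a half turn. Two or three of the four border tiles are present.
- border2: Border tile, white porcelain with a blue band, 50 x 50 x 8 mm, about 50 g, lying face up on a thin grey felt sheet on the table; origin at the centre of its underside; the band runs along its x axis and looks the same after a half turn. Two or three of the four border tiles are present.
- border3: Border tile, white porcelain with a blue band, 50 x 50 x 8 mm, about 50 g, lying face up on a thin grey felt sheet on the table; origin at the centre of its underside; the band runs along its x axis and looks the same after a half turn. Two or three of the four border tiles are present.
- border4: Border tile, white porcelain with a blue band, 50 x 50 x 8 mm, about 50 g, lying face up on a thin grey felt sheet on the table; origin at the centre of its underside; the band runs along its x axis and looks the same after a half turn. Two or three of the four border tiles are present.
- straightedge: Ruling straightedge, about 250 g, 280 mm long (its y): flat aluminium foot 46 mm wide (x), 5 mm thick, with a dark upright grip rib 12 mm thick along its whole length, standing to 41 mm high, centred at x -13 mm. Working edge (red line) at x +23 mm; origin at the centre of the underside. It starts on the table behind the felt sheet, working edge roughly away from the robot.
- edge (a point): Middle of the straightedge's working edge at underside level, axes as the straightedge's: +x points out of the working edge towards the tiles, y along the edge (it reaches 140 mm each way).
- teacup: White cup, 56 mm across, 45 mm high. Bystander; origin at the centre of its underside.
- dish: White saucer, 84 mm across, 16 mm high. Bystander; origin at the centre of its underside.
- pigment_jar: Amber glass jar, 40 mm across, 45 mm high. Bystander; origin at the centre of its underside.
- oil_bottle: Green glass bottle, 44 mm across, 100 mm high. Bystander; origin at the centre of its underside.
- water_bowl: White bowl, 100 mm across, 45 mm high. Bystander; origin at the centre of its underside.
- bud_vase: Blue vase, 56 mm across, 90 mm high. Bystander; origin at the centre of its underside.
- red_jar: Red jar with a white lid, 44 mm across, 40 mm high. Bystander; origin at the centre of its underside.
Not all that is in view belongs to the job. Leave any brown or orange look-alike of the border1 alone.

How it is judged:
By the outcome, as a careful person would: the job done as asked, in the order asked, and still so for the second after the job is handed in, with the robot touching nothing.
Of border1, border2, border3, border4 only 2 to 3 are there at a start; the rules pass over those that are not, and their reading is None.
At some moment in a run one of border1, border2, border3, border4, straightedge may be knocked a few centimetres aside while the robot is not near it.
It also fails if it takes over 210 s, if anything falls off the work surface, if the arm or the gripper's body presses on something with over 40 N, if the wrist force passes 120 N, or if a joint passes its speed limit or range.

## Robot

A 6-joint arm with a two-finger parallel gripper is mounted at the origin on the work surface. World frame = base frame: x ahead of the robot, y to its left, z up, the work surface at z = 0. Lengths are in m, angles in degrees, forces in N, time in s.
With the tool pointing down it reaches from about 0.375 to 0.9 m from the base axis. Payload 3.1 kg.
Tool frame: the origin (TCP) lies at the very end of the fingers, on their centre line; the grasp point (between the pads) lies bot.grip_point_offset behind it (bot.grip_point_offset is the distance from the TCP to the grasp point, in m); z points along the fingers, y is the line along which they close (so a half turn about z gives the same grasp; the last joint's range is limited). The gripper opens to 87 mm and grips with 3 to 60 N. Pads are 19 mm wide; open, the fingers measure 117 mm over their backs; the gripper's body (75 mm by 190 mm) begins 51 mm behind the grasp point.
Start: joints at [-10.227, 30.224, 82.088, -0, 67.689, -10.227], TCP at [0.625, 0, 0.223] pointing down, gripper open.
Joint ranges: [-176.69, 176.69], [-43.24, 126.21], [12.49, 139.97], [-82, 262], [0, 151.66], [-163.58, 163.58]. Speed limits (degrees/s): [159.86, 159.86, 180, 180, 180, 180].

## Interface

Orientations are given as a 3x3 rotation matrix whose columns are the frame's x, y, z axes.
In Python, from rig import bot, viewer, ticket gives the robot as it stands.
- The arm moves only by the tool servo_tool, never from a script. Its argument "targets" is a list of rows, each an object with "offset": the shift along the tool's x, y, z in m, a list of three; "dr": the turn, a rotation vector about the tool's x, y, z in degrees, a list of three. In form: [{"offset": [x, y, z], "dr": [ax, ay, az]}, ...]. A call has 1 to 20 rows; each row is the pose to reach, as a shift and turn from the pose commanded when the call began, along the tool's axes at that moment; what a row does not reach only later rows make up. A row lasts 1/12 s, in which the tool goes at most 41.7 mm and 7.16 degrees, less where a joint would pass 70% of its speed; a pose out of reach is approached as far as the arm can. A call with a gripper value outside its range is refused whole. "gripper" is the gripper command: -1 is fully open, 1 is shut, values between are in proportion, set as the call begins (left out, the last holds). The fingers move at their own pace and stop on an object; the grip force is fixed at half the most. Time passes only in rows, so rows that repeat a pose let the fingers close. It gives the time, the measured TCP pose, the force, the opening and the grip force at its end, in the units of the state.
- bot.read_state(): the state, without advancing time (a new reading comes with each control period).
- viewer.capture(name): name is "scene" or "side" or "wrist"; returns a dict with "color" (480x640x3 uint8, red, green, blue), "camera_matrix" (3x3 intrinsics, pixels), "k1" (the pictures are not rectified: a ray, as slopes to the right and down, at radius r is drawn at 1 + k1 r^2 times it, then the intrinsics apply), "R" (3x3) and "t" (3): a world point X has camera coordinates R X + t. Camera axes: x right, y down, z forward; pixel columns grow to the right and rows downward; lengths in m; the calibration is good to about 2 mm. A picture is of the moment at which its call begins. There is no depth.
- ticket.hand_in(): hands the job in; it is judged then, once.
The state is a dict: "time_s": time; "joint_positions": joint angles; "qvel": joint speeds; "tau": joint torques, N m; "position": TCP position; "tcp_rot": TCP orientation; "force": force on the tool from outside, world axes, zero at the start; "moment": the same for the moment, N m; "opening": opening from 0.0 (shut) to 1.0 (fully open); "grasp_force": force on a finger pad.
Only numpy, scipy, OpenCV 4.12 (cv2) and the standard library are available. Lean on these libraries where they do the work, as an engineer would, in place of code of your own. Each camera call takes 0.05 s, during which the arm holds its last target. There are 200 camera calls.

## Working session

There is one attempt and no reset: what is moved stays moved. The work goes in short steps, Python scripts to look and compute and a tool call to move; the robot and the scene stay as the last step left them, time stands still between calls to the robot, and variables do not carry over. Pictures are saved under pics/ and viewed, at most 14 in all, crops included, and the job is handed in when it is done.

Besides the shell and the picture viewer there is one more tool, called by a JSON object that holds its "method" and its "body", one argument or row to a line. servo_tool: Moves the arm, as the interface text tells. Its arguments: {"type":"object","properties":{"targets":{"type":"array"},"gripper":{"type":"number"}},"required":["targets"]}

```bash
mkdir -p pics; cat > h.py <<'E'
import numpy as np, cv2
from rig import bot, viewer, ticket
def cap(n, save=None):
    c=viewer.capture(n)
    if save: cv2.imwrite(f'pics/{save}.png', c['color'][:,:,::-1])
    return c
def ray(c,uv,z):
    K=np.array(c['camera_matrix']);R=np.array(c['R']);t=np.array(c['t'])
    uv=np.atleast_2d(np.array(uv,float))
    d=np.array([c['k1'],0,0,0,0],float)
    p=cv2.undistortPoints(uv.reshape(-1,1,2),K,d).reshape(-1,2)
    D=np.c_[p,np.ones(len(p))]@R
    C=-R.T@t
    return C+D*((z-C[2])/D[:,2])[:,None]
def proj(c,X):
    X=np.atleast_2d(np.array(X,float))
    R=np.array(c['R']);t=np.array(c['t'])
    return cv2.projectPoints(X,cv2.Rodrigues(R)[0],t,np.array(c['camera_matrix']),np.array([c['k1'],0,0,0,0],float))[0].reshape(-1,2)
E
python3 - <<'E'
from h import *
for n in ['scene','side','wrist']:
    c=cap(n,n+'0'); print(n,c['camera_matrix'],c['k1'],-np.array(c['R']).T@np.array(c['t']),np.array(c['R'])[2])
s=bot.read_state();print(s['time_s'],s['position'],s['tcp_rot'],bot.grip_point_offset)
E
```

```text
scene [[444.47301255   0.         318.1244187 ]
 [  0.         444.47301255 237.48137148]
 [  0.           0.           1.        ]] -0.07993374890321644 [0.97792777 0.38594371 0.79549001] [-0.50337958 -0.37123593 -0.7802518 ]
side [[463.75076017   0.         319.13320498]
 [  0.         463.75076017 238.76410675]
 [  0.           0.           1.        ]] -0.05238910521715811 [-0.08658479 -0.72472444  0.59490874] [ 0.54498728  0.67649744 -0.49531816]
wrist [[363.33100804   0.         316.06024158]
 [  0.         363.33100804 242.09149307]
 [  0.           0.           1.        ]] -0.05697304726394304 [0.62388602 0.0779692  0.38363504] [-0.00265507 -0.28450353 -0.95867132]
0.15 [6.24410148e-01 1.13166433e-04 2.21762783e-01] [[-9.67030328e-08  9.99998493e-01 -1.73613529e-03]
 [ 9.99999961e-01  5.81568937e-07  2.79278369e-04]
 [ 2.79278958e-04 -1.73613519e-03 -9.99998454e-01]] 0.0187
```

View pics/scene0.png

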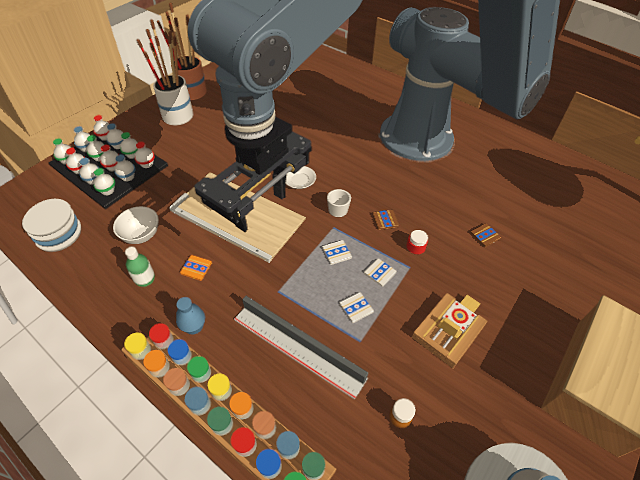

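View pics/side0.png

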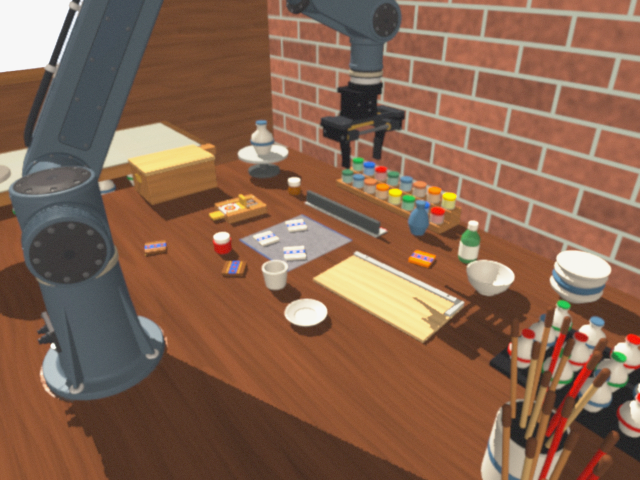

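View pics/wrist0.png

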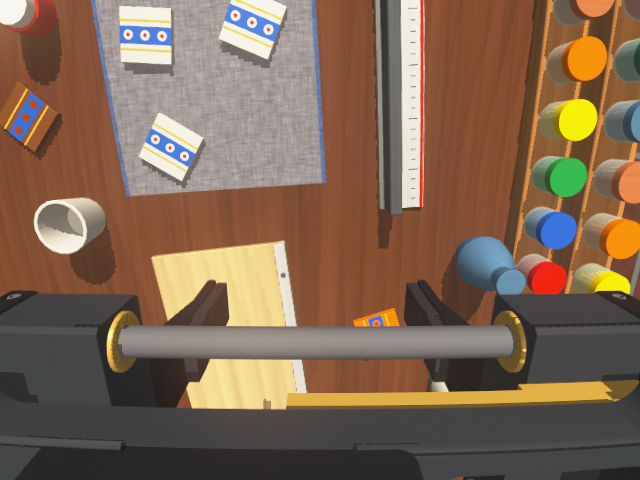

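```bash
python3 - <<'E'
from h import *
im=cv2.imread('pics/scene0.png')
o=cv2.resize(im[215:425,180:520],None,fx=2.3,fy=2.3,interpolation=cv2.INTER_CUBIC)
cv2.imwrite('pics/c1.png',o)
c=cap('scene')
for n,uv,z in [('tiles',[[337,251],[380,271],[356,306]],.009),('corner',[[268,256]],.011),('thumb etc',[[460,316],[470,300],[445,338]],.024),('se',[[236,315],[357,394]],0.0),('backfence far',[[173,208]],.014)]: print(n,ray(c,uv,z).round(3).tolist())
E
```

```text
tiles [[0.475, 0.068, 0.009], [0.461, 0.172, 0.009], [0.563, 0.181, 0.009]]
corner [[0.581, -0.041, 0.011]]
thumb etc [[0.463, 0.361, 0.024], [0.417, 0.36, 0.024], [0.524, 0.359, 0.024]]
se [[0.726, 0.0, 0.0], [0.708, 0.284, 0.0]]
backfence far [[0.618, -0.312, 0.014]]
```

View pics/c1.png

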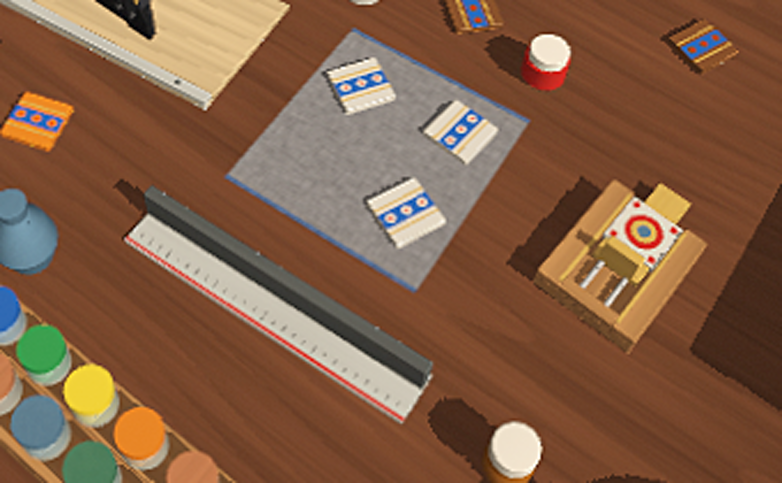

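Three border tiles with a white body and blue band lie on the felt: scene pixels (337,251), (380,271) and (356,306). The brown pieces at (385,219) and (486,235) and the orange one at (197,267) are look-alikes, because their bodies aren't white. The crop confirms this. The holder is at about (450,325), with its tongue pointing towards the robot. I'll go above the holder first.

{"method": "servo_tool", "body": {
  "targets": [
    {"offset":[0.36,-0.025,0],"dr":[0,0,-90]},
    {"offset":[0.36,-0.025,0],"dr":[0,0,-90]},
    {"offset":[0.36,-0.025,0],"dr":[0,0,-90]},
    {"offset":[0.36,-0.025,0],"dr":[0,0,-90]},
    {"offset":[0.36,-0.025,0],"dr":[0,0,-90]},
    {"offset":[0.36,-0.025,0],"dr":[0,0,-90]},
    {"offset":[0.36,-0.025,0],"dr":[0,0,-90]},
    {"offset":[0.36,-0.025,0],"dr":[0,0,-90]},
    {"offset":[0.36,-0.025,0],"dr":[0,0,-90]},
    {"offset":[0.36,-0.025,0],"dr":[0,0,-90]},
    {"offset":[0.36,-0.025,0],"dr":[0,0,-90]},
    {"offset":[0.36,-0.025,0],"dr":[0,0,-90]},
    {"offset":[0.36,-0.025,0],"dr":[0,0,-90]},
    {"offset":[0.36,-0.025,0],"dr":[0,0,-90]},
    {"offset":[0.36,-0.025,0],"dr":[0,0,-90]},
    {"offset":[0.36,-0.025,0],"dr":[0,0,-90]}
  ],
  "gripper": 1
}}

```text
time_s: 1.53
position: [0.5999, 0.3599, 0.2224]
tcp_rot: [[-1.0, 0.002, -0.0], [0.002, 1.0, -0.0], [0.0, -0.0, -1.0]]
force: [-0.2, 0.2, -1.0]
opening: 0.01
grasp_force: 0.0
```

```bash
python3 - <<'E'
from h import *
c=cap('wrist','w1');s=bot.read_state();print(s['position'],s['tcp_rot'],s['joint_positions'],s['force'])
print(proj(c,[s['position']]), proj(c,[[s['position'][0],s['position'][1],0]]))
cap('scene','s1')
E
```

```text
[0.59996098 0.35989984 0.22241985] [[-9.99998900e-01  1.46396664e-03 -2.39670119e-04]
 [ 1.46397742e-03  9.99998927e-01 -4.48168674e-05]
 [ 2.39604252e-04 -4.51676898e-05 -9.99999970e-01]] [ 2.18283002e+01  3.62412304e+01  7.02438534e+01  2.83873914e-03
  7.35286185e+01 -6.80886256e+01] [-0.37844489 -0.26442614  0.45646874]
[[316.66206121 302.91848966]] [[316.54626322 211.30550533]]
```

View pics/w1.png

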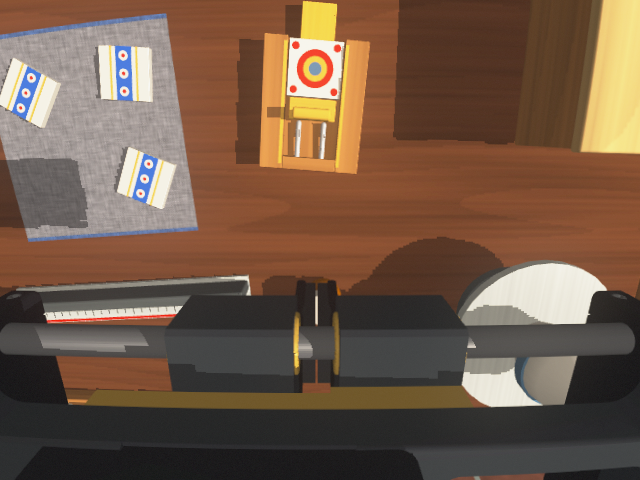

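The wrist view shows the holder clearly: rim corners at (265,34), (370,42), (357,173) and (260,165), thumb-piece around (313,110), tongue tip at (320,2). All three border tiles are visible at left.

```bash
cat >> h.py <<'E'
def tiles(c,z=.009,roi=None):
    """white/blue tiles: min-area rects cast on top plane; band angle"""
    im=c['color'];hsv=cv2.cvtColor(im,cv2.COLOR_RGB2HSV)
    blue=cv2.inRange(hsv,(105,120,120),(125,255,255))
    white=cv2.inRange(hsv,(0,0,165),(180,70,255))
    m=cv2.morphologyEx(blue|white|cv2.inRange(hsv,(15,60,150),(35,200,255)),cv2.MORPH_CLOSE,np.ones((5,5)))
    out=[]
    for k in cv2.findContours(m,cv2.RETR_EXTERNAL,cv2.CHAIN_APPROX_NONE)[0]:
        if cv2.contourArea(k)<200: continue
        mm=np.zeros_like(m);cv2.drawContours(mm,[k],-1,255,-1)
        by=np.argwhere((mm>0)&(blue>0))
        if len(by)<30: continue
        P=ray(c,k.reshape(-1,2),z)[:,:2].astype(np.float32)*1000
        r=cv2.minAreaRect(P)
        B=ray(c,by[:,::-1],z)[:,:2];e=B-B.mean(0);v=np.linalg.eigh(e.T@e)[1][:,1]
        out.append((np.round(r[0],1),np.round(r[1],1),round(r[2]%90,1),round(np.degrees(np.arctan2(v[1],v[0]))%180,1),B.mean(0).round(4),k.reshape(-1,2).mean(0).round()))
    return out
E
python3 - <<'E'
from h import *
c=cap('wrist')
print(ray(c,[[265,34],[370,42],[357,173],[260,165]],.024).round(4))
print('tongue end',ray(c,[[304,2],[338,4]],.014).round(4))
for t in tiles(c): print(t)
im=c['color']
cv2.imwrite('pics/w1c.png',cv2.resize(im[0:190,230:400,::-1],None,fx=3,fy=3,interpolation=cv2.INTER_CUBIC))
E
```

```text
[[0.4321 0.3136 0.024 ]
 [0.4389 0.4084 0.024 ]
 [0.5569 0.3997 0.024 ]
 [0.549  0.3047 0.024 ]]
tongue end [[0.4028 0.3487 0.014 ]
 [0.4045 0.3797 0.014 ]]
(array([519.1, 127.4]), array([203.4, 196.3]), 3.5, np.float64(53.7), array([0.4954, 0.1403]), array([ 94., 141.]))
```

View pics/w1c.png

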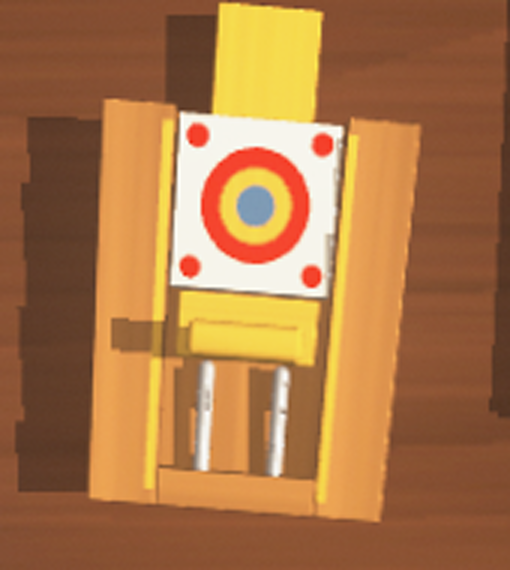

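{"method": "servo_tool", "body": {
  "targets": [
    {"offset":[0.065,-0.006,0.04],"dr":[0,0,4.2]},
    {"offset":[0.065,-0.006,0.08],"dr":[0,0,4.2]},
    {"offset":[0.065,-0.006,0.12],"dr":[0,0,4.2]},
    {"offset":[0.065,-0.006,0.15],"dr":[0,0,4.2]},
    {"offset":[0.065,-0.006,0.17],"dr":[0,0,4.2]},
    {"offset":[0.065,-0.006,0.19],"dr":[0,0,4.2]},
    {"offset":[0.065,-0.006,0.192],"dr":[0,0,4.2]},
    {"offset":[0.065,-0.006,0.192],"dr":[0,0,4.2]}
  ]
}}

```text
time_s: 2.35
position: [0.5343, 0.3537, 0.0294]
tcp_rot: [[-0.997, 0.074, -0.002], [0.074, 0.997, -0.001], [0.002, -0.001, -1.0]]
force: [-0.4, -0.0, 0.6]
opening: 0.006
grasp_force: 0.0
```

{"method": "servo_tool", "body": {
  "targets": [
    {"offset":[0.01,0,0],"dr":[0,0,0]},
    {"offset":[0.015,0,0],"dr":[0,0,0]},
    {"offset":[0.02,0,0],"dr":[0,0,0]},
    {"offset":[0.025,0,0],"dr":[0,0,0]},
    {"offset":[0.03,0,0],"dr":[0,0,0]},
    {"offset":[0.035,0,0],"dr":[0,0,0]},
    {"offset":[0.04,0,0],"dr":[0,0,0]},
    {"offset":[0.045,0,0],"dr":[0,0,0]},
    {"offset":[0.05,0,0],"dr":[0,0,0]},
    {"offset":[0.05,0,0],"dr":[0,0,0]}
  ]
}}

```text
time_s: 3.18
position: [0.485, 0.3584, 0.031]
tcp_rot: [[-0.997, 0.073, 0.001], [0.073, 0.997, 0.001], [-0.001, 0.001, -1.0]]
force: [4.8, 0.5, 3.6]
opening: 0.005
grasp_force: 2.3
```

```bash
python3 - <<'E'
from h import *
c=cap('wrist','w2');im=c['color']
E
```

```text
(no output)
```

View pics/w2.png

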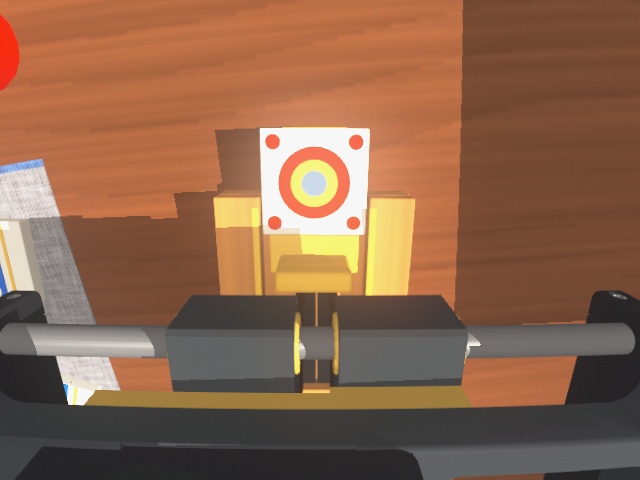

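The tile is being pushed out (pixels 262–368 × 128–235) but is not fully home yet. I'll keep pressing until the force rises hard.

{"method": "servo_tool", "body": {
  "targets": [
    {"offset":[0.003,0,0],"dr":[0,0,0]},
    {"offset":[0.006,0,0],"dr":[0,0,0]},
    {"offset":[0.008,0,0],"dr":[0,0,0]},
    {"offset":[0.009,0,0],"dr":[0,0,0]},
    {"offset":[0.01,0,0],"dr":[0,0,0]},
    {"offset":[0.01,0,0],"dr":[0,0,0]}
  ]
}}

```text
time_s: 3.73
position: [0.4772, 0.359, 0.031]
tcp_rot: [[-0.997, 0.073, 0.004], [0.073, 0.997, 0.001], [-0.004, 0.002, -1.0]]
force: [5.4, 0.3, 3.6]
opening: 0.008
grasp_force: 3.1
```

{"method": "servo_tool", "body": {
  "targets": [
    {"offset":[0.001,0,0],"dr":[0,0,0]},
    {"offset":[0.002,0,0],"dr":[0,0,0]},
    {"offset":[0.002,0,0],"dr":[0,0,0]},
    {"offset":[0.002,0,0],"dr":[0,0,0]}
  ]
}}

```text
time_s: 4.07
position: [0.4771, 0.359, 0.0311]
tcp_rot: [[-0.997, 0.073, 0.007], [0.073, 0.997, 0.002], [-0.007, 0.002, -1.0]]
force: [9.3, -1.3, 1.4]
opening: 0.005
grasp_force: 4.6
```

{"method": "servo_tool", "body": {
  "targets": [
    {"offset":[-0.02,0,0],"dr":[0,0,0]},
    {"offset":[-0.045,0,0],"dr":[0,0,0]},
    {"offset":[-0.07,0,0],"dr":[0,0,0]},
    {"offset":[-0.07,0,-0.03],"dr":[0,0,0]},
    {"offset":[-0.07,0,-0.06],"dr":[0,0,0]},
    {"offset":[-0.07,0,-0.09],"dr":[0,0,0]},
    {"offset":[-0.07,0,-0.09],"dr":[0,0,0]},
    {"offset":[-0.07,0,-0.09],"dr":[0,0,0]}
  ],
  "gripper": -1
}}

```text
time_s: 4.73
position: [0.5414, 0.3533, 0.1209]
tcp_rot: [[-0.997, 0.073, -0.003], [0.073, 0.997, -0.0], [0.002, -0.001, -1.0]]
force: [0.4, -0.3, -1.3]
opening: 0.528
grasp_force: 0.0
```

```bash
cat >> h.py <<'E'
def rects(c,mask,z,amin=800):
    out=[]
    for k in cv2.findContours(mask,cv2.RETR_EXTERNAL,cv2.CHAIN_APPROX_NONE)[0]:
        if cv2.contourArea(k)<amin: continue
        r=cv2.minAreaRect(ray(c,k.reshape(-1,2),z)[:,:2].astype(np.float32)*1000)
        out.append((np.round(r[0],1),np.round(r[1],1),round(r[2]%90,1),k.reshape(-1,2).mean(0).round()))
    return out
def white(c,lo=170,s=60):
    return cv2.morphologyEx(cv2.inRange(cv2.cvtColor(c['color'],cv2.COLOR_RGB2HSV),(0,0,lo),(180,s,255)),cv2.MORPH_OPEN,np.ones((3,3)))
def st():
    s=bot.read_state();print('t',round(s['time_s'],1),'p',np.round(s['position'],4),'yaw(x)',round(float(np.degrees(np.arctan2(s['tcp_rot'][1][0],s['tcp_rot'][0][0]))),1),'F',np.round(s['force'],1),'open',round(s['opening'],3));return s
E
python3 - <<'E'
from h import *
st();c=cap('wrist','w3')
for r in rects(c,white(c),.022): print(r)
E
```

```text
t 4.7 p [0.5414 0.3533 0.1209] yaw(x) 175.8 F [ 0.4 -0.3 -1.3] open 0.528
(array([628.7, 334.6]), array([164.2,  10.5]), 85.9, array([302., 347.]))
(array([555.6, 218.9]), array([37.8, 34.1]), 86.3, array([149., 275.]))
(array([565.1, 146.7]), array([ 53.8, 109.1]), 18.3, array([ 70., 282.]))
(array([455.2, 186.6]), array([120.7,  99.3]), 75.7, array([ 79., 155.]))
(array([420.3, 361.8]), array([49.8, 50.1]), 85.8, array([319.,  71.]))
```

{"method": "servo_tool", "body": {
  "targets": [
    {"offset":[0.04,0,0],"dr":[0,0,0]},
    {"offset":[0.08,0,0],"dr":[0,0,0]},
    {"offset":[0.12,0,0],"dr":[0,0,0]},
    {"offset":[0.128,0,0.02],"dr":[0,0,0]},
    {"offset":[0.128,0,0.05],"dr":[0,0,0]},
    {"offset":[0.128,0,0.08],"dr":[0,0,0]},
    {"offset":[0.128,0,0.1],"dr":[0,0,0]},
    {"offset":[0.128,0,0.108],"dr":[0,0,0]},
    {"offset":[0.128,0,0.109],"dr":[0,0,0]},
    {"offset":[0.128,0,0.109],"dr":[0,0,0]},
    {"offset":[0.128,0,0.109],"dr":[0,0,0]}
  ],
  "gripper": -1
}}

```text
time_s: 5.7
position: [0.4154, 0.3629, 0.0119]
tcp_rot: [[-0.997, 0.073, 0.0], [0.073, 0.997, 0.0], [-0.0, 0.0, -1.0]]
force: [0.2, 0.1, 0.7]
opening: 0.999
grasp_force: 0.0
```

{"method": "servo_tool", "body": {
  "targets": [
    {"offset":[0,0,0],"dr":[0,0,0]},
    {"offset":[0,0,0],"dr":[0,0,0]},
    {"offset":[0,0,0],"dr":[0,0,0]},
    {"offset":[0,0,0],"dr":[0,0,0]},
    {"offset":[0,0,0],"dr":[0,0,0]},
    {"offset":[0,0,0],"dr":[0,0,0]},
    {"offset":[0,0,0],"dr":[0,0,0]},
    {"offset":[0,0,0],"dr":[0,0,0]}
  ],
  "gripper": 1
}}

```text
time_s: 6.37
position: [0.4154, 0.3629, 0.0117]
tcp_rot: [[-0.997, 0.073, 0.0], [0.073, 0.997, 0.0], [-0.0, 0.0, -1.0]]
force: [-0.7, 0.1, 2.0]
opening: 0.572
grasp_force: 30.0
```

{"method": "servo_tool", "body": {
  "targets": [
    {"offset":[0,0,-0.02],"dr":[0,0,0]},
    {"offset":[0,0,-0.06],"dr":[0,0,0]},
    {"offset":[0,0,-0.1],"dr":[0,0,0]},
    {"offset":[0,0,-0.13],"dr":[0,0,0]},
    {"offset":[0,0,-0.15],"dr":[0,0,0]},
    {"offset":[0,0,-0.15],"dr":[0,0,0]}
  ]
}}

```text
time_s: 6.87
position: [0.4179, 0.3644, 0.1662]
tcp_rot: [[-0.997, 0.073, 0.008], [0.073, 0.997, 0.005], [-0.008, 0.005, -1.0]]
force: [1.5, 0.1, 0.0]
opening: 0.571
grasp_force: 30.0
```

{"method": "servo_tool", "body": {
  "targets": [
    {"offset":[-0.326,-0.5605,-0.04],"dr":[0,0,-12]},
    {"offset":[-0.326,-0.5605,-0.04],"dr":[0,0,-12]},
    {"offset":[-0.326,-0.5605,-0.04],"dr":[0,0,-12]},
    {"offset":[-0.326,-0.5605,-0.04],"dr":[0,0,-12]},
    {"offset":[-0.326,-0.5605,-0.04],"dr":[0,0,-12]},
    {"offset":[-0.326,-0.5605,-0.04],"dr":[0,0,-12]},
    {"offset":[-0.326,-0.5605,-0.04],"dr":[0,0,-12]},
    {"offset":[-0.326,-0.5605,-0.04],"dr":[0,0,-12]},
    {"offset":[-0.326,-0.5605,-0.04],"dr":[0,0,-12]},
    {"offset":[-0.326,-0.5605,-0.04],"dr":[0,0,-12]},
    {"offset":[-0.326,-0.5605,-0.04],"dr":[0,0,-12]},
    {"offset":[-0.326,-0.5605,-0.04],"dr":[0,0,-12]},
    {"offset":[-0.326,-0.5605,-0.04],"dr":[0,0,-12]},
    {"offset":[-0.326,-0.5605,-0.04],"dr":[0,0,-12]},
    {"offset":[-0.326,-0.5605,-0.04],"dr":[0,0,-12]},
    {"offset":[-0.326,-0.5605,-0.04],"dr":[0,0,-12]},
    {"offset":[-0.326,-0.5605,-0.04],"dr":[0,0,-12]},
    {"offset":[-0.326,-0.5605,-0.04],"dr":[0,0,-12]},
    {"offset":[-0.326,-0.5605,-0.04],"dr":[0,0,-12]}
  ]
}}

```text
time_s: 8.45
position: [0.698, -0.219, 0.1994]
tcp_rot: [[-0.991, -0.136, -0.004], [-0.136, 0.991, 0.003], [0.003, 0.003, -1.0]]
force: [-0.9, 0.9, -1.1]
opening: 0.571
grasp_force: 30.0
```

```bash
python3 - <<'E'
from h import *
st();c=cap('wrist','w4')
E
```

```text
t 8.4 p [ 0.698  -0.219   0.1994] yaw(x) -172.2 F [-0.9  0.9 -1.1] open 0.571
```

View pics/w4.png

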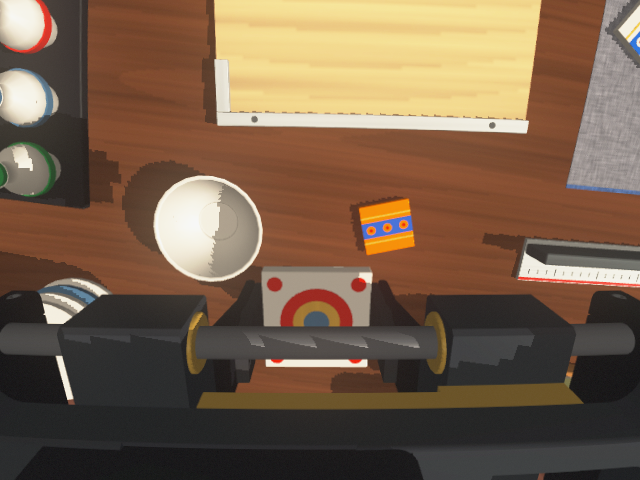

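The corner tile is held. The back fence runs from (218,120) to (528,127), and the side fence is at (222,60–111), so the inner corner is near (231,111).

```bash
cat >> h.py <<'E'
def fit(P):
    vx,vy,x0,y0=cv2.fitLine(np.float32(P),cv2.DIST_HUBER,0,.01,.01).ravel();return np.array([x0,y0],float),np.array([vx,vy],float)
E
python3 - <<'E'
from h import *
c=cap('wrist');im=c['color'];g=cv2.cvtColor(im,cv2.COLOR_RGB2HSV)[:,:,1].astype(int)
# low saturation = aluminium
P=[];Q=[];O=[]
for u in range(245,515,3):
    col=g[100:140,u]; i=np.where(col<60)[0]
    if len(i): P.append([u,100+i[0]-.5]); O.append([u,100+i[-1]+.5])
for v in range(66,104,2):
    row=g[v,205:250]; i=np.where(row<60)[0]
    if len(i): Q.append([205+i[-1]+.5,v])
a,d=fit(ray(c,P,.014)[:,:2]*1000);b,e=fit(ray(c,Q,.014)[:,:2]*1000)
print(len(P),len(Q),a,d,b,e)
t=np.linalg.solve(np.c_[d,-e],b-a);print('corner',a+t[0]*d,'yaw',np.degrees(np.arctan2(-d[0],d[1])),np.degrees(np.arctan2(e[1],e[0])))
a,d=fit(ray(c,O,.014)[:,:2]*1000);print('outer',a,d)
s=st()
print(rects(c,white(c,120),s['position'][2]+.008))
print(ray(c,[[264,267],[372,268]],.2).round(4))
E
```

```text
90 19 [ 593.13677979 -174.47444153] [ 0.11715596 -0.99311352] [ 583.55102539 -313.06213379] [0.99662328 0.08210972]
corner [ 609.23610342 -310.94599362] yaw -173.2720066311332 4.709842913915864
outer [ 604.87036133 -172.35647583] [ 0.11695044 -0.99313778]
t 8.6 p [ 0.6984 -0.218   0.2005] yaw(x) -172.1 F [ 0.3 -0.3 -0.5] open 0.57
[(array([ 691. , -219.3]), array([29.3, 50.1]), 7.8, array([316., 291.])), (array([663. , -97.9]), array([63.4, 11. ]), 89.4, array([578., 272.])), (array([ 665.8, -271.1]), array([47.8, 47.4]), 48.1, array([207., 227.])), (array([ 649.5, -353.1]), array([21.1, 21.2]), 5.8, array([ 22., 169.])), (array([ 619.8, -351.8]), array([20.1, 21.7]), 86.5, array([20., 97.])), (array([ 601.6, -208.1]), array([ 24.9, 127.6]), 6.7, array([350., 116.])), (array([ 586. , -104.2]), array([74.4, 35.8]), 3.9, array([609.,  99.])), (array([ 591.7, -351.5]), array([17.9, 19.3]), 3.6, array([19., 22.]))]
[[ 0.683  -0.2455  0.2   ]
 [ 0.6766 -0.1946  0.2   ]]
```

{"method": "servo_tool", "body": {
  "targets": [
    {"offset":[0.04,-0.01,0],"dr":[0,0,1.1]},
    {"offset":[0.08,-0.02,0],"dr":[0,0,1.1]},
    {"offset":[0.12,-0.03,0],"dr":[0,0,1.1]},
    {"offset":[0.1417,-0.0324,0.02],"dr":[0,0,1.1]},
    {"offset":[0.1417,-0.0324,0.06],"dr":[0,0,1.1]},
    {"offset":[0.1417,-0.0324,0.1],"dr":[0,0,1.1]},
    {"offset":[0.1417,-0.0324,0.14],"dr":[0,0,1.1]},
    {"offset":[0.1417,-0.0324,0.16],"dr":[0,0,1.1]},
    {"offset":[0.1417,-0.0324,0.16],"dr":[0,0,1.1]},
    {"offset":[0.1417,-0.0324,0.16],"dr":[0,0,1.1]}
  ]
}}

```text
time_s: 9.38
position: [0.5628, -0.2696, 0.0409]
tcp_rot: [[-0.993, -0.118, -0.002], [-0.118, 0.993, 0.002], [0.002, 0.002, -1.0]]
force: [-0.8, -0.0, -0.5]
opening: 0.565
grasp_force: 30.0
```

```bash
cat >> h.py <<'E'
CO=np.array([.6092,-.3109]);YB=np.radians(6.73)
EX=np.array([np.cos(YB),np.sin(YB)]);EY=np.array([-EX[1],EX[0]])
def to(p=None,yaw=None,b=None):
    "tool offsets to bring TCP to world xyz p (or board-frame b mm + z)"
    s=st();R=np.array(s['tcp_rot'])
    if b is not None: p=np.r_[CO+b[0]/1e3*EX+b[1]/1e3*EY,b[2]/1e3]
    q=np.array(s['position'])[:2]-CO;print('board pos',(q@EX*1e3).round(1),(q@EY*1e3).round(1))
    th=np.degrees(np.arctan2(R[1,1],R[0,1]))
    print('offset',(R.T@(np.array(p)-s['position'])).round(4),'dr z',None if yaw is None else round(float((th-yaw+180)%360-180),1))
E
python3 - <<'E'
from h import *
to(b=[-41.5,46,9.5],yaw=96.73)
E
```

```text
t 9.4 p [ 0.5628 -0.2696  0.0409] yaw(x) -173.2 F [-0.8 -0.  -0.5] open 0.565
board pos -41.3 46.4
offset [ 0.0002 -0.0005  0.0314] dr z 0.1
```

Excellent. I'll lower, slide to the fence, and check the force.

{"method": "servo_tool", "body": {
  "targets": [
    {"offset":[0,0,0.015],"dr":[0,0,0]},
    {"offset":[0,0,0.025],"dr":[0,0,0]},
    {"offset":[0,0,0.031],"dr":[0,0,0]},
    {"offset":[0,0,0.031],"dr":[0,0,0]},
    {"offset":[-0.004,0,0.031],"dr":[0,0,0]},
    {"offset":[-0.007,0,0.031],"dr":[0,0,0]},
    {"offset":[-0.009,0,0.031],"dr":[0,0,0]},
    {"offset":[-0.011,0,0.031],"dr":[0,0,0]},
    {"offset":[-0.012,0,0.031],"dr":[0,0,0]},
    {"offset":[-0.012,0,0.031],"dr":[0,0,0]}
  ]
}}

```text
time_s: 10.22
position: [0.5744, -0.2702, 0.0107]
tcp_rot: [[-0.993, -0.117, -0.002], [-0.117, 0.993, -0.0], [0.002, 0.0, -1.0]]
force: [-4.2, -2.0, 1.1]
opening: 0.567
grasp_force: 30.0
```

{"method": "servo_tool", "body": {
  "targets": [
    {"offset":[0,0,0],"dr":[0,0,0]},
    {"offset":[0,0,0],"dr":[0,0,0]},
    {"offset":[0,0,0],"dr":[0,0,0]}
  ],
  "gripper": 0.05
}}

```text
time_s: 10.47
position: [0.5744, -0.2701, 0.0105]
tcp_rot: [[-0.993, -0.117, -0.002], [-0.117, 0.993, 0.0], [0.002, 0.0, -1.0]]
force: [-5.1, -1.9, 1.5]
opening: 0.57
grasp_force: 30.0
```

{"method": "servo_tool", "body": {
  "targets": [
    {"offset":[0,0,-0.01],"dr":[0,0,0]},
    {"offset":[0,0,-0.03],"dr":[0,0,0]},
    {"offset":[-0.01,0,-0.06],"dr":[0,0,0]},
    {"offset":[-0.06,0,-0.09],"dr":[0,0,0]},
    {"offset":[-0.08,0,-0.12],"dr":[0,0,0]},
    {"offset":[-0.08,0,-0.12],"dr":[0,0,0]},
    {"offset":[-0.08,0,-0.12],"dr":[0,0,0]}
  ]
}}

```text
time_s: 11.05
position: [0.66, -0.2611, 0.1353]
tcp_rot: [[-0.993, -0.119, 0.011], [-0.119, 0.993, -0.005], [-0.01, -0.006, -1.0]]
force: [-0.5, -0.6, -1.1]
opening: 0.566
grasp_force: 30.0
```

```bash
cat >> h.py <<'E'
def row(c=None,z=.016,s=60,lo=170):
    "white regions in board frame, mm"
    c=c or cap('wrist')
    for k in cv2.findContours(white(c,lo,s),cv2.RETR_EXTERNAL,cv2.CHAIN_APPROX_NONE)[0]:
        if cv2.contourArea(k)<300: continue
        P=ray(c,k.reshape(-1,2),z)[:,:2]-CO
        B=(np.c_[P@EX,P@EY]*1e3).astype(np.float32)
        r=cv2.minAreaRect(B);print(np.round(r[0],1),np.round(r[1],1),round(r[2]%90,1),k.reshape(-1,2).mean(0).round())
    return c
E
python3 - <<'E'
from h import *
st();c=row();cv2.imwrite('pics/w5.png',c['color'][:,:,::-1])
E
```

```text
t 11.1 p [ 0.66   -0.2611  0.1353] yaw(x) -173.2 F [-0.5 -0.6 -1.1] open 0.566
[177.2  50.6] [106.4  23.8] 79.8 [326. 365.]
[113.1  11.6] [48.8 28.8] 0.3 [276. 294.]
[ 90.3 -34.4] [53.9 89. ] 40.7 [229. 274.]
[  74.3 -200.3] [15.3 49.1] 26.7 [ 31. 254.]
[  5.5 132.2] [ 11.8 286.6] 0.0 [428. 173.]
[ -21.2 -189. ] [33.9 22.6] 78.1 [ 17. 140.]
[-22.6  -5.1] [43.4 12.2] 0.3 [252. 133.]
[ -75.3 -179.6] [29.4 48.2] 78.8 [14. 64.]
```

View pics/w5.png

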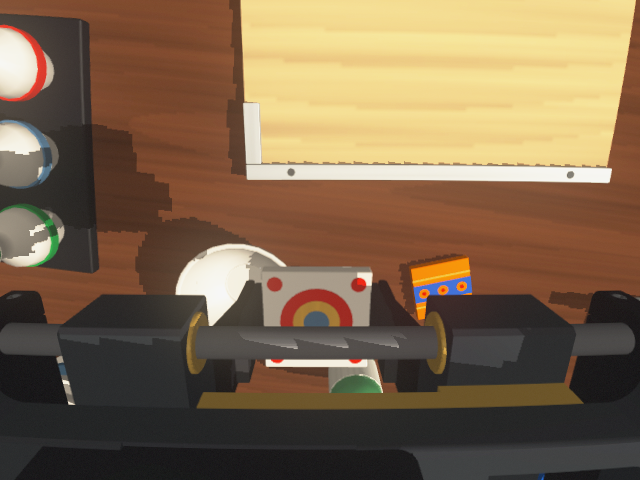

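The tile is still held, because the 0.05 command is narrower than the tile (opening = (1−g)/2). I'll go back down and release with −0.36.

{"method": "servo_tool", "body": {
  "targets": [
    {"offset":[0.02,0,0.01],"dr":[0,0,0]},
    {"offset":[0.06,0,0.04],"dr":[0,0,0]},
    {"offset":[0.083,0,0.08],"dr":[0,0,0]},
    {"offset":[0.083,0,0.11],"dr":[0,0,0]},
    {"offset":[0.083,0,0.12],"dr":[0,0,0]},
    {"offset":[0.083,0,0.1205],"dr":[0,0,0]},
    {"offset":[0.08,0,0.1205],"dr":[0,0,0]},
    {"offset":[0.079,0,0.1205],"dr":[0,0,0]},
    {"offset":[0.078,0,0.1205],"dr":[0,0,0]},
    {"offset":[0.078,0,0.1205],"dr":[0,0,0]}
  ]
}}

```text
time_s: 11.93
position: [0.5743, -0.2692, 0.009]
tcp_rot: [[-0.993, -0.118, -0.007], [-0.118, 0.993, 0.002], [0.006, 0.003, -1.0]]
force: [-5.6, -2.9, 0.2]
opening: 0.568
grasp_force: 30.0
```

{"method": "servo_tool", "body": {
  "targets": [
    {"offset":[0,0,0],"dr":[0,0,0]},
    {"offset":[0,0,0],"dr":[0,0,0]},
    {"offset":[0,0,0],"dr":[0,0,0]}
  ],
  "gripper": -0.36
}}

```text
time_s: 12.18
position: [0.5779, -0.2697, 0.0099]
tcp_rot: [[-0.993, -0.116, 0.001], [-0.116, 0.993, -0.0], [-0.001, -0.0, -1.0]]
force: [0.2, -0.1, -0.5]
opening: 0.66
grasp_force: 0.0
```

{"method": "servo_tool", "body": {
  "targets": [
    {"offset":[0.002,0,-0.01],"dr":[0,0,0]},
    {"offset":[0.002,0,-0.03],"dr":[0,0,0]},
    {"offset":[0.0,0.03,-0.035],"dr":[0,0,0]},
    {"offset":[0.0,0.06,-0.035],"dr":[0,0,0]},
    {"offset":[0.0,0.06,-0.035],"dr":[0,0,0]},
    {"offset":[0.0,0.06,-0.035],"dr":[0,0,0]},
    {"offset":[0.0,0.06,-0.035],"dr":[0,0,0]}
  ],
  "gripper": 1
}}

```text
time_s: 12.77
position: [0.5711, -0.2105, 0.0458]
tcp_rot: [[-0.993, -0.118, 0.002], [-0.118, 0.993, -0.001], [-0.002, -0.001, -1.0]]
force: [0.5, 0.1, 0.2]
opening: 0.229
grasp_force: 0.0
```

```bash
python3 - <<'E'
from h import *
to(b=[-25,92,10],yaw=96.73)
E
```

```text
t 12.8 p [ 0.5711 -0.2105  0.0458] yaw(x) -173.3 F [0.5 0.1 0.2] open 0.229
board pos -26.1 104.2
offset [-0.001  -0.0122  0.0358] dr z 0.0
```

{"method": "servo_tool", "body": {
  "targets": [
    {"offset":[-0.001,0,0.02],"dr":[0,0,0]},
    {"offset":[-0.001,0,0.0355],"dr":[0,0,0]},
    {"offset":[-0.001,0,0.0355],"dr":[0,0,0]},
    {"offset":[-0.001,-0.005,0.0355],"dr":[0,0,0]},
    {"offset":[-0.001,-0.01,0.0355],"dr":[0,0,0]},
    {"offset":[-0.001,-0.015,0.0355],"dr":[0,0,0]},
    {"offset":[-0.001,-0.02,0.0355],"dr":[0,0,0]},
    {"offset":[-0.001,-0.024,0.0355],"dr":[0,0,0]},
    {"offset":[-0.001,-0.028,0.0355],"dr":[0,0,0]},
    {"offset":[-0.001,-0.032,0.0355],"dr":[0,0,0]},
    {"offset":[-0.001,-0.035,0.0355],"dr":[0,0,0]},
    {"offset":[-0.001,-0.035,0.0355],"dr":[0,0,0]}
  ]
}}

```text
time_s: 13.77
position: [0.5756, -0.2456, 0.0096]
tcp_rot: [[-0.993, -0.116, 0.001], [-0.116, 0.993, -0.001], [-0.001, -0.001, -1.0]]
force: [0.5, 0.2, 0.4]
opening: 0.005
grasp_force: 0.0
```

{"method": "servo_tool", "body": {
  "targets": [
    {"offset":[0,-0.002,0],"dr":[0,0,0]},
    {"offset":[0,-0.004,0],"dr":[0,0,0]},
    {"offset":[0,-0.005,0],"dr":[0,0,0]},
    {"offset":[0,-0.006,0],"dr":[0,0,0]},
    {"offset":[0,-0.006,0],"dr":[0,0,0]}
  ]
}}

```text
time_s: 14.18
position: [0.5761, -0.2509, 0.0095]
tcp_rot: [[-0.993, -0.117, 0.0], [-0.117, 0.993, -0.0], [-0.0, -0.0, -1.0]]
force: [-0.8, -0.5, -0.2]
opening: 0.008
grasp_force: 0.0
```

{"method": "servo_tool", "body": {
  "targets": [
    {"offset":[0,-0.002,0],"dr":[0,0,0]},
    {"offset":[0,-0.003,0],"dr":[0,0,0]},
    {"offset":[0,-0.004,0],"dr":[0,0,0]},
    {"offset":[0,-0.004,0],"dr":[0,0,0]}
  ]
}}

```text
time_s: 14.52
position: [0.5766, -0.255, 0.0096]
tcp_rot: [[-0.993, -0.117, 0.0], [-0.117, 0.993, -0.0], [-0.0, -0.0, -1.0]]
force: [-0.6, 0.8, 0.7]
opening: 0.002
grasp_force: 0.0
```

{"method": "servo_tool", "body": {
  "targets": [
    {"offset":[0,-0.001,0],"dr":[0,0,0]},
    {"offset":[0,-0.002,0],"dr":[0,0,0]},
    {"offset":[0,-0.003,0],"dr":[0,0,0]},
    {"offset":[0,-0.003,0],"dr":[0,0,0]}
  ]
}}

```text
time_s: 14.85
position: [0.5765, -0.2552, 0.0096]
tcp_rot: [[-0.993, -0.116, -0.001], [-0.116, 0.993, 0.004], [0.001, 0.004, -1.0]]
force: [1.1, 7.0, 2.7]
opening: 0.005
grasp_force: 3.3
```

```bash
python3 - <<'E'
from h import *
to(b=[-25,60,10],yaw=96.73)
c=cap('side','d1');im=c['color'];uv=proj(c,np.r_[CO,.016])[0].astype(int);print(uv)
cv2.imwrite('pics/d1c.png',cv2.resize(im[uv[1]-60:uv[1]+60,uv[0]-80:uv[0]+80,::-1],None,fx=4,fy=4,interpolation=cv2.INTER_CUBIC))
E
```

```text
t 14.8 p [ 0.5765 -0.2552  0.0096] yaw(x) -173.3 F [1.1 7.  2.7] open 0.005
board pos -26.0 59.2
offset [-0.001   0.0009 -0.0004] dr z -0.1
[456 300]
```

View pics/d1c.png

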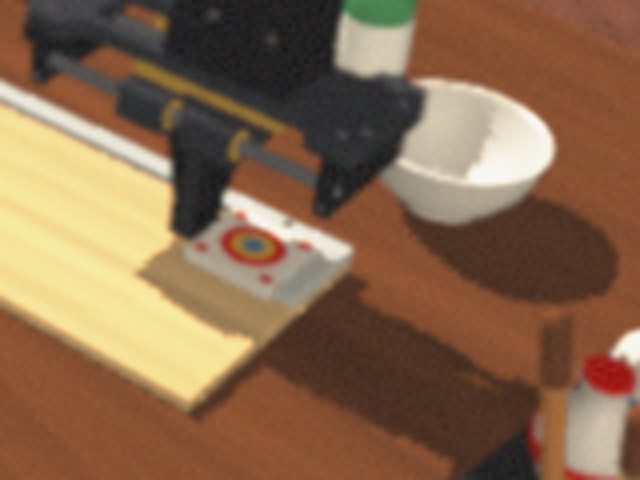

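The rosette tile is in the corner: the side view shows it between both fences, and the finger force confirms contact. Next, look at the border tiles.

{"method": "servo_tool", "body": {
  "targets": [
    {"offset":[0,0.006,0],"dr":[0,0,0]},
    {"offset":[0,0.006,-0.035],"dr":[0,0,0]},
    {"offset":[0,0.006,-0.075],"dr":[0,0,0]},
    {"offset":[0,0.02,-0.11],"dr":[0,0,0]},
    {"offset":[-0.087,0.367,-0.21],"dr":[0,0,6.7]},
    {"offset":[-0.087,0.367,-0.21],"dr":[0,0,6.7]},
    {"offset":[-0.087,0.367,-0.21],"dr":[0,0,6.7]},
    {"offset":[-0.087,0.367,-0.21],"dr":[0,0,6.7]},
    {"offset":[-0.087,0.367,-0.21],"dr":[0,0,6.7]},
    {"offset":[-0.087,0.367,-0.21],"dr":[0,0,6.7]},
    {"offset":[-0.087,0.367,-0.21],"dr":[0,0,6.7]},
    {"offset":[-0.087,0.367,-0.21],"dr":[0,0,6.7]},
    {"offset":[-0.087,0.367,-0.21],"dr":[0,0,6.7]},
    {"offset":[-0.087,0.367,-0.21],"dr":[0,0,6.7]},
    {"offset":[-0.087,0.367,-0.21],"dr":[0,0,6.7]},
    {"offset":[-0.087,0.367,-0.21],"dr":[0,0,6.7]},
    {"offset":[-0.087,0.367,-0.21],"dr":[0,0,6.7]}
  ],
  "gripper": -1
}}

```text
time_s: 16.32
position: [0.62, 0.1155, 0.2189]
tcp_rot: [[-1.0, 0.001, -0.001], [0.001, 1.0, -0.001], [0.001, -0.001, -1.0]]
force: [-1.4, -0.5, 0.7]
opening: 0.994
grasp_force: 0.0
```

```bash
cat >> h.py <<'E'
def btiles(c=None,z=.009):
    "blue bands -> tile centre (mid of band's min-area rect) and band direction"
    c=c or cap('wrist')
    hsv=cv2.cvtColor(c['color'],cv2.COLOR_RGB2HSV)
    b=cv2.morphologyEx(cv2.inRange(hsv,(100,110,90),(125,255,255)),cv2.MORPH_CLOSE,np.ones((9,9)))
    for k in cv2.findContours(b,cv2.RETR_EXTERNAL,cv2.CHAIN_APPROX_NONE)[0]:
        if cv2.contourArea(k)<250: continue
        (cx,cy),(w,h),a=cv2.minAreaRect(ray(c,k.reshape(-1,2),z)[:,:2].astype(np.float32)*1000)
        if w<h: a+=90
        print('band c',round(cx,1),round(cy,1),'size',round(w,1),round(h,1),'dir',round((a+90)%180-90,1),'px',k.reshape(-1,2).mean(0).round())
    return c
E
python3 - <<'E'
from h import *
st();c=btiles();cv2.imwrite('pics/w6.png',c['color'][:,:,::-1])
E
```

```text
t 16.3 p [0.62   0.1155 0.2189] yaw(x) 179.9 F [-1.4 -0.5  0.7] open 0.994
band c 697.2 -146.6 size 14.7 49.8 dir -70.3 px [ 86. 282.]
band c 562.8 180.6 size 15.5 49.7 dir -21.9 px [382. 158.]
band c 474.7 66.9 size 15.0 49.9 dir -30.9 px [265.  63.]
band c 460.2 171.7 size 15.2 49.7 dir -5.0 px [376.  46.]
```

View pics/w6.png

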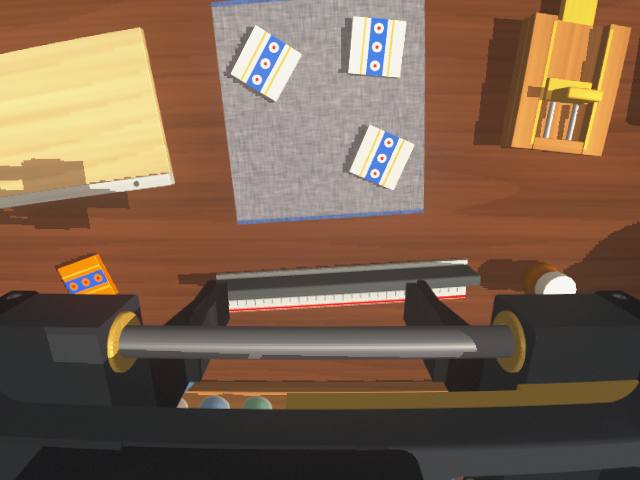

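{"method": "servo_tool", "body": {
  "targets": [
    {"offset":[0.057,0.065,0.04],"dr":[0,0,-68.1]},
    {"offset":[0.057,0.065,0.08],"dr":[0,0,-68.1]},
    {"offset":[0.057,0.065,0.12],"dr":[0,0,-68.1]},
    {"offset":[0.057,0.065,0.15],"dr":[0,0,-68.1]},
    {"offset":[0.057,0.065,0.16],"dr":[0,0,-68.1]},
    {"offset":[0.057,0.065,0.16],"dr":[0,0,-68.1]},
    {"offset":[0.057,0.065,0.16],"dr":[0,0,-68.1]},
    {"offset":[0.057,0.065,0.16],"dr":[0,0,-68.1]},
    {"offset":[0.057,0.065,0.16],"dr":[0,0,-68.1]},
    {"offset":[0.057,0.065,0.16],"dr":[0,0,-68.1]},
    {"offset":[0.057,0.065,0.16],"dr":[0,0,-68.1]},
    {"offset":[0.057,0.065,0.16],"dr":[0,0,-68.1]},
    {"offset":[0.057,0.065,0.16],"dr":[0,0,-68.1]}
  ]
}}

```text
time_s: 17.45
position: [0.5636, 0.181, 0.0594]
tcp_rot: [[-0.376, -0.927, -0.0], [-0.927, 0.376, -0.0], [0.0, 0.0, -1.0]]
force: [-0.8, 0.5, 1.1]
opening: 0.998
grasp_force: 0.0
```

```bash
python3 - <<'E'
from h import *
to([.5628,.1806,.0035],158.1)
c=btiles(cap('scene'))
print('red jar',ray(c,[[418,243]],.03))
E
```

```text
t 17.4 p [0.5636 0.181  0.0594] yaw(x) -112.1 F [-0.8  0.5  1.1] open 0.998
board pos 12.3 493.9
offset [0.0006 0.0005 0.0559] dr z -0.2
band c 895.5 236.4 size 41.2 39.9 dir 83.9 px [268. 464.]
band c 851.4 -30.0 size 38.9 38.9 dir -51.0 px [178. 349.]
red jar [[0.35908429 0.20363057 0.03      ]]
```

{"method": "servo_tool", "body": {
  "targets": [
    {"offset":[0,0,0.03],"dr":[0,0,0]},
    {"offset":[0,0,0.05],"dr":[0,0,0]},
    {"offset":[0,0,0.056],"dr":[0,0,0]},
    {"offset":[0,0,0.056],"dr":[0,0,0]},
    {"offset":[0,0,0.056],"dr":[0,0,0]}
  ]
}}

```text
time_s: 17.92
position: [0.5637, 0.1819, 0.0037]
tcp_rot: [[-0.373, -0.928, 0.0], [-0.928, 0.373, 0.0], [-0.0, -0.0, -1.0]]
force: [-0.2, 0.8, 0.4]
opening: 0.999
grasp_force: 0.0
```

{"method": "servo_tool", "body": {
  "targets": [
    {"offset":[0,0,0],"dr":[0,0,0]},
    {"offset":[0,0,0],"dr":[0,0,0]},
    {"offset":[0,0,0],"dr":[0,0,0]},
    {"offset":[0,0,0],"dr":[0,0,0]},
    {"offset":[0,0,0],"dr":[0,0,0]},
    {"offset":[0,0,0],"dr":[0,0,0]},
    {"offset":[0,0,0],"dr":[0,0,0]}
  ],
  "gripper": 1
}}

```text
time_s: 18.5
position: [0.5635, 0.182, 0.0037]
tcp_rot: [[-0.373, -0.928, 0.0], [-0.928, 0.373, 0.0], [-0.0, -0.0, -1.0]]
force: [0.3, -0.4, 1.2]
opening: 0.566
grasp_force: 30.0
```

{"method": "servo_tool", "body": {
  "targets": [
    {"offset":[0,0,-0.03],"dr":[0,0,0]},
    {"offset":[0,0,-0.07],"dr":[0,0,0]},
    {"offset":[0.374,-0.147,-0.1],"dr":[0,0,61.4]},
    {"offset":[0.374,-0.147,-0.1],"dr":[0,0,61.4]},
    {"offset":[0.374,-0.147,-0.1],"dr":[0,0,61.4]},
    {"offset":[0.374,-0.147,-0.1],"dr":[0,0,61.4]},
    {"offset":[0.374,-0.147,-0.1],"dr":[0,0,61.4]},
    {"offset":[0.374,-0.147,-0.1],"dr":[0,0,61.4]},
    {"offset":[0.374,-0.147,-0.1],"dr":[0,0,61.4]},
    {"offset":[0.374,-0.147,-0.1],"dr":[0,0,61.4]},
    {"offset":[0.374,-0.147,-0.1],"dr":[0,0,61.4]},
    {"offset":[0.374,-0.147,-0.1],"dr":[0,0,61.4]},
    {"offset":[0.374,-0.147,-0.1],"dr":[0,0,61.4]},
    {"offset":[0.374,-0.147,-0.1],"dr":[0,0,61.4]},
    {"offset":[0.374,-0.147,-0.07],"dr":[0,0,61.4]},
    {"offset":[0.374,-0.147,-0.05],"dr":[0,0,61.4]},
    {"offset":[0.374,-0.147,-0.05],"dr":[0,0,61.4]},
    {"offset":[0.374,-0.147,-0.05],"dr":[0,0,61.4]}
  ]
}}

```text
time_s: 20.0
position: [0.5591, -0.2175, 0.0524]
tcp_rot: [[-0.993, -0.118, -0.004], [-0.118, 0.993, 0.003], [0.003, 0.003, -1.0]]
force: [0.4, -0.7, -0.6]
opening: 0.57
grasp_force: 30.0
```

```bash
python3 - <<'E'
from h import *
to(b=[-40,95,11.5],yaw=96.73)
E
```

```text
t 20.0 p [ 0.5591 -0.2175  0.0524] yaw(x) -173.2 F [ 0.4 -0.7 -0.6] open 0.57
board pos -38.8 98.6
offset [ 0.0011 -0.0037  0.0409] dr z 0.1
```

{"method": "servo_tool", "body": {
  "targets": [
    {"offset":[0.001,-0.002,0.02],"dr":[0,0,0]},
    {"offset":[0.001,-0.003,0.035],"dr":[0,0,0]},
    {"offset":[0.001,-0.003,0.041],"dr":[0,0,0]},
    {"offset":[0.001,-0.003,0.041],"dr":[0,0,0]},
    {"offset":[-0.004,-0.003,0.041],"dr":[0,0,0]},
    {"offset":[-0.008,-0.003,0.041],"dr":[0,0,0]},
    {"offset":[-0.011,-0.003,0.041],"dr":[0,0,0]},
    {"offset":[-0.014,-0.003,0.041],"dr":[0,0,0]},
    {"offset":[-0.016,-0.003,0.041],"dr":[0,0,0]},
    {"offset":[-0.016,-0.003,0.041],"dr":[0,0,0]}
  ]
}}

```text
time_s: 20.83
position: [0.5752, -0.221, 0.0127]
tcp_rot: [[-0.993, -0.118, -0.004], [-0.118, 0.993, 0.0], [0.004, 0.001, -1.0]]
force: [-4.3, 0.1, 0.8]
opening: 0.568
grasp_force: 30.0
```

{"method": "servo_tool", "body": {
  "targets": [
    {"offset":[0.001,0,0],"dr":[0,0,0]},
    {"offset":[0.001,0,0],"dr":[0,0,0]},
    {"offset":[0.001,0,0],"dr":[0,0,0]}
  ],
  "gripper": -0.36
}}

```text
time_s: 21.08
position: [0.5763, -0.2212, 0.0128]
tcp_rot: [[-0.993, -0.116, 0.002], [-0.116, 0.993, -0.0], [-0.001, -0.001, -1.0]]
force: [-0.0, 0.0, 0.4]
opening: 0.664
grasp_force: 0.0
```

{"method": "servo_tool", "body": {
  "targets": [
    {"offset":[0.002,0,-0.01],"dr":[0,0,0]},
    {"offset":[0.002,0,-0.03],"dr":[0,0,0]},
    {"offset":[0.0,0.03,-0.035],"dr":[0,0,0]},
    {"offset":[0.0,0.058,-0.035],"dr":[0,0,0]},
    {"offset":[0.0,0.058,-0.035],"dr":[0,0,0]},
    {"offset":[0.0,0.058,-0.035],"dr":[0,0,0]},
    {"offset":[0.0,0.058,-0.035],"dr":[0,0,0]}
  ],
  "gripper": 1
}}

```text
time_s: 21.67
position: [0.5696, -0.1639, 0.0482]
tcp_rot: [[-0.993, -0.117, 0.002], [-0.117, 0.993, -0.001], [-0.002, -0.001, -1.0]]
force: [0.8, -0.5, 0.4]
opening: 0.236
grasp_force: 0.0
```

```bash
python3 - <<'E'
from h import *
to(b=[-25,109.5,10],yaw=96.73)
E
```

```text
t 21.7 p [ 0.5696 -0.1639  0.0482] yaw(x) -173.3 F [ 0.8 -0.5  0.4] open 0.236
board pos -22.1 150.6
offset [ 0.003  -0.041   0.0383] dr z 0.0
```

{"method": "servo_tool", "body": {
  "targets": [
    {"offset":[0.003,0,0.02],"dr":[0,0,0]},
    {"offset":[0.003,0,0.038],"dr":[0,0,0]},
    {"offset":[0.003,0,0.038],"dr":[0,0,0]},
    {"offset":[0.003,-0.01,0.038],"dr":[0,0,0]},
    {"offset":[0.003,-0.018,0.038],"dr":[0,0,0]},
    {"offset":[0.003,-0.023,0.038],"dr":[0,0,0]},
    {"offset":[0.003,-0.028,0.038],"dr":[0,0,0]},
    {"offset":[0.003,-0.032,0.038],"dr":[0,0,0]},
    {"offset":[0.003,-0.036,0.038],"dr":[0,0,0]},
    {"offset":[0.003,-0.039,0.038],"dr":[0,0,0]},
    {"offset":[0.003,-0.042,0.038],"dr":[0,0,0]},
    {"offset":[0.003,-0.043,0.038],"dr":[0,0,0]},
    {"offset":[0.003,-0.043,0.038],"dr":[0,0,0]}
  ]
}}

```text
time_s: 22.75
position: [0.5705, -0.2055, 0.0096]
tcp_rot: [[-0.993, -0.116, -0.001], [-0.116, 0.993, 0.002], [0.001, 0.002, -1.0]]
force: [0.2, 4.8, 2.9]
opening: 0.004
grasp_force: 1.9
```

{"method": "servo_tool", "body": {
  "targets": [
    {"offset":[0,-0.001,0],"dr":[0,0,0]},
    {"offset":[0,-0.002,0],"dr":[0,0,0]},
    {"offset":[0,-0.002,0],"dr":[0,0,0]}
  ]
}}

```text
time_s: 23.0
position: [0.5704, -0.2056, 0.0096]
tcp_rot: [[-0.993, -0.116, -0.002], [-0.116, 0.993, 0.004], [0.001, 0.005, -1.0]]
force: [1.5, 8.9, 3.1]
opening: 0.002
grasp_force: 4.3
```

```bash
python3 - <<'E'
from h import *
to([.62,.1155,.22],90)
E
```

```text
t 23.0 p [ 0.5704 -0.2056  0.0096] yaw(x) -173.3 F [1.5 8.9 3.1] open 0.002
board pos -26.1 109.1
offset [-0.0862  0.3141 -0.2091] dr z 6.7
```

{"method": "servo_tool", "body": {
  "targets": [
    {"offset":[0,0.006,0],"dr":[0,0,0]},
    {"offset":[0,0.006,-0.035],"dr":[0,0,0]},
    {"offset":[0,0.006,-0.075],"dr":[0,0,0]},
    {"offset":[0,0.02,-0.11],"dr":[0,0,0]},
    {"offset":[-0.087,0.314,-0.21],"dr":[0,0,6.7]},
    {"offset":[-0.087,0.314,-0.21],"dr":[0,0,6.7]},
    {"offset":[-0.087,0.314,-0.21],"dr":[0,0,6.7]},
    {"offset":[-0.087,0.314,-0.21],"dr":[0,0,6.7]},
    {"offset":[-0.087,0.314,-0.21],"dr":[0,0,6.7]},
    {"offset":[-0.087,0.314,-0.21],"dr":[0,0,6.7]},
    {"offset":[-0.087,0.314,-0.21],"dr":[0,0,6.7]},
    {"offset":[-0.087,0.314,-0.21],"dr":[0,0,6.7]},
    {"offset":[-0.087,0.314,-0.21],"dr":[0,0,6.7]},
    {"offset":[-0.087,0.314,-0.21],"dr":[0,0,6.7]},
    {"offset":[-0.087,0.314,-0.21],"dr":[0,0,6.7]},
    {"offset":[-0.087,0.314,-0.21],"dr":[0,0,6.7]}
  ],
  "gripper": -1
}}

```text
time_s: 24.33
position: [0.6203, 0.112, 0.2187]
tcp_rot: [[-1.0, 0.001, -0.002], [0.001, 1.0, -0.001], [0.002, -0.001, -1.0]]
force: [-0.6, -1.2, 0.2]
opening: 0.991
grasp_force: 0.0
```

```bash
python3 - <<'E'
from h import *
btiles(); to([.4747,.0669,.06],149.1)
E
```

```text
band c 697.0 -146.5 size 14.6 49.9 dir -70.8 px [ 89. 281.]
band c 474.8 66.9 size 15.2 49.8 dir -30.9 px [269.  63.]
band c 460.2 171.7 size 15.3 49.8 dir -4.4 px [380.  46.]
t 24.4 p [0.6204 0.1118 0.2187] yaw(x) 179.9 F [-0.   0.3 -0.2] open 0.997
board pos 60.7 418.4
offset [ 0.1454 -0.045   0.159 ] dr z -59.2
```

{"method": "servo_tool", "body": {
  "targets": [
    {"offset":[0.04,-0.012,0.04],"dr":[0,0,-59.2]},
    {"offset":[0.08,-0.024,0.08],"dr":[0,0,-59.2]},
    {"offset":[0.11,-0.036,0.12],"dr":[0,0,-59.2]},
    {"offset":[0.145,-0.045,0.15],"dr":[0,0,-59.2]},
    {"offset":[0.145,-0.045,0.159],"dr":[0,0,-59.2]},
    {"offset":[0.145,-0.045,0.159],"dr":[0,0,-59.2]},
    {"offset":[0.145,-0.045,0.159],"dr":[0,0,-59.2]},
    {"offset":[0.145,-0.045,0.159],"dr":[0,0,-59.2]},
    {"offset":[0.145,-0.045,0.159],"dr":[0,0,-59.2]},
    {"offset":[0.145,-0.045,0.159],"dr":[0,0,-59.2]},
    {"offset":[0.145,-0.045,0.159],"dr":[0,0,-59.2]},
    {"offset":[0.145,-0.045,0.159],"dr":[0,0,-59.2]}
  ]
}}

```text
time_s: 25.38
position: [0.4759, 0.0678, 0.0605]
tcp_rot: [[-0.514, -0.858, -0.0], [-0.858, 0.514, -0.0], [0.0, 0.0, -1.0]]
force: [0.2, 0.5, -0.1]
opening: 1.0
grasp_force: 0.0
```

```bash
python3 - <<'E'
from h import *
to([.4748,.0669,.0035],149.1)
E
```

```text
t 25.4 p [0.4759 0.0678 0.0605] yaw(x) -120.9 F [ 0.2  0.5 -0.1] open 1.0
board pos -88.0 391.7
offset [0.0013 0.0005 0.057 ] dr z -0.0
```

{"method": "servo_tool", "body": {
  "targets": [
    {"offset":[0.001,0,0.03],"dr":[0,0,0]},
    {"offset":[0.001,0,0.05],"dr":[0,0,0]},
    {"offset":[0.001,0,0.057],"dr":[0,0,0]},
    {"offset":[0.001,0,0.057],"dr":[0,0,0]},
    {"offset":[0.001,0,0.057],"dr":[0,0,0]}
  ]
}}

```text
time_s: 25.8
position: [0.4753, 0.0675, 0.0036]
tcp_rot: [[-0.512, -0.859, -0.001], [-0.859, 0.512, 0.0], [0.0, 0.001, -1.0]]
force: [0.7, -0.9, -0.4]
opening: 1.001
grasp_force: 0.0
```

{"method": "servo_tool", "body": {
  "targets": [
    {"offset":[0,0,0],"dr":[0,0,0]},
    {"offset":[0,0,0],"dr":[0,0,0]},
    {"offset":[0,0,0],"dr":[0,0,0]},
    {"offset":[0,0,0],"dr":[0,0,0]},
    {"offset":[0,0,0],"dr":[0,0,0]},
    {"offset":[0,0,0],"dr":[0,0,0]},
    {"offset":[0,0,0],"dr":[0,0,0]}
  ],
  "gripper": 1
}}

```text
time_s: 26.38
position: [0.4754, 0.0676, 0.0037]
tcp_rot: [[-0.512, -0.859, 0.0], [-0.859, 0.512, -0.0], [-0.0, -0.0, -1.0]]
force: [-1.0, 0.5, 2.2]
opening: 0.568
grasp_force: 30.0
```

{"method": "servo_tool", "body": {
  "targets": [
    {"offset":[0,0,-0.03],"dr":[0,0,0]},
    {"offset":[0,0,-0.07],"dr":[0,0,0]},
    {"offset":[0.163,-0.188,-0.1],"dr":[0,0,52.4]},
    {"offset":[0.163,-0.188,-0.1],"dr":[0,0,52.4]},
    {"offset":[0.163,-0.188,-0.1],"dr":[0,0,52.4]},
    {"offset":[0.163,-0.188,-0.1],"dr":[0,0,52.4]},
    {"offset":[0.163,-0.188,-0.1],"dr":[0,0,52.4]},
    {"offset":[0.163,-0.188,-0.1],"dr":[0,0,52.4]},
    {"offset":[0.163,-0.188,-0.1],"dr":[0,0,52.4]},
    {"offset":[0.163,-0.188,-0.1],"dr":[0,0,52.4]},
    {"offset":[0.163,-0.188,-0.1],"dr":[0,0,52.4]},
    {"offset":[0.163,-0.188,-0.07],"dr":[0,0,52.4]},
    {"offset":[0.163,-0.188,-0.05],"dr":[0,0,52.4]},
    {"offset":[0.163,-0.188,-0.05],"dr":[0,0,52.4]},
    {"offset":[0.163,-0.188,-0.05],"dr":[0,0,52.4]}
  ]
}}

```text
time_s: 27.63
position: [0.5522, -0.1676, 0.0526]
tcp_rot: [[-0.993, -0.12, -0.003], [-0.12, 0.993, 0.002], [0.003, 0.002, -1.0]]
force: [-0.2, -0.3, -0.4]
opening: 0.566
grasp_force: 30.0
```

```bash
python3 - <<'E'
from h import *
to(b=[-40,146,11.5],yaw=96.73)
E
```

```text
t 27.6 p [ 0.5522 -0.1676  0.0526] yaw(x) -173.1 F [-0.2 -0.3 -0.4] open 0.566
board pos -39.8 149.0
offset [ 0.     -0.0031  0.041 ] dr z 0.2
```

{"method": "servo_tool", "body": {
  "targets": [
    {"offset":[0,-0.002,0.02],"dr":[0,0,0.2]},
    {"offset":[0,-0.002,0.035],"dr":[0,0,0.2]},
    {"offset":[0,-0.002,0.041],"dr":[0,0,0.2]},
    {"offset":[0,-0.002,0.041],"dr":[0,0,0.2]},
    {"offset":[-0.005,-0.002,0.041],"dr":[0,0,0.2]},
    {"offset":[-0.009,-0.002,0.041],"dr":[0,0,0.2]},
    {"offset":[-0.012,-0.002,0.041],"dr":[0,0,0.2]},
    {"offset":[-0.015,-0.002,0.041],"dr":[0,0,0.2]},
    {"offset":[-0.017,-0.002,0.041],"dr":[0,0,0.2]},
    {"offset":[-0.017,-0.002,0.041],"dr":[0,0,0.2]}
  ]
}}

```text
time_s: 28.47
position: [0.5686, -0.1687, 0.0127]
tcp_rot: [[-0.993, -0.117, -0.005], [-0.117, 0.993, 0.0], [0.005, 0.001, -1.0]]
force: [-3.9, -2.7, 0.5]
opening: 0.563
grasp_force: 30.0
```

{"method": "servo_tool", "body": {
  "targets": [
    {"offset":[0.001,0,0],"dr":[0,0,0]},
    {"offset":[0.001,0,0],"dr":[0,0,0]},
    {"offset":[0.001,0,0],"dr":[0,0,0]}
  ],
  "gripper": -0.36
}}

```text
time_s: 28.72
position: [0.5703, -0.1689, 0.0129]
tcp_rot: [[-0.993, -0.115, 0.002], [-0.115, 0.993, -0.0], [-0.001, -0.001, -1.0]]
force: [0.6, -0.2, 0.4]
opening: 0.662
grasp_force: 0.0
```

{"method": "servo_tool", "body": {
  "targets": [
    {"offset":[0.002,0,-0.01],"dr":[0,0,0]},
    {"offset":[0.002,0,-0.03],"dr":[0,0,0]},
    {"offset":[0.0,0.03,-0.035],"dr":[0,0,0]},
    {"offset":[0.0,0.058,-0.035],"dr":[0,0,0]},
    {"offset":[0.0,0.058,-0.035],"dr":[0,0,0]},
    {"offset":[0.0,0.058,-0.035],"dr":[0,0,0]},
    {"offset":[0.0,0.058,-0.035],"dr":[0,0,0]}
  ],
  "gripper": 1
}}

```text
time_s: 29.3
position: [0.5636, -0.1115, 0.0482]
tcp_rot: [[-0.993, -0.116, 0.002], [-0.116, 0.993, -0.001], [-0.002, -0.001, -1.0]]
force: [-0.4, -1.6, -0.1]
opening: 0.236
grasp_force: 0.0
```

```bash
python3 - <<'E'
from h import *
to(b=[-25,159.3,10],yaw=96.73)
E
```

```text
t 29.3 p [ 0.5636 -0.1115  0.0482] yaw(x) -173.4 F [-0.4 -1.6 -0.1] open 0.236
board pos -21.9 203.4
offset [ 0.0031 -0.0441  0.0382] dr z -0.1
```

{"method": "servo_tool", "body": {
  "targets": [
    {"offset":[0.003,0,0.02],"dr":[0,0,0]},
    {"offset":[0.003,0,0.038],"dr":[0,0,0]},
    {"offset":[0.003,0,0.038],"dr":[0,0,0]},
    {"offset":[0.003,-0.01,0.038],"dr":[0,0,0]},
    {"offset":[0.003,-0.018,0.038],"dr":[0,0,0]},
    {"offset":[0.003,-0.025,0.038],"dr":[0,0,0]},
    {"offset":[0.003,-0.031,0.038],"dr":[0,0,0]},
    {"offset":[0.003,-0.035,0.038],"dr":[0,0,0]},
    {"offset":[0.003,-0.039,0.038],"dr":[0,0,0]},
    {"offset":[0.003,-0.042,0.038],"dr":[0,0,0]},
    {"offset":[0.003,-0.045,0.038],"dr":[0,0,0]},
    {"offset":[0.003,-0.046,0.038],"dr":[0,0,0]},
    {"offset":[0.003,-0.046,0.038],"dr":[0,0,0]}
  ]
}}

```text
time_s: 30.38
position: [0.5647, -0.1559, 0.0096]
tcp_rot: [[-0.993, -0.114, -0.001], [-0.114, 0.993, 0.002], [0.001, 0.002, -1.0]]
force: [1.2, 4.5, 2.1]
opening: 0.002
grasp_force: 2.1
```

{"method": "servo_tool", "body": {
  "targets": [
    {"offset":[0,-0.001,0],"dr":[0,0,0]},
    {"offset":[0,-0.002,0],"dr":[0,0,0]},
    {"offset":[0,-0.002,0],"dr":[0,0,0]}
  ]
}}

```text
time_s: 30.63
position: [0.5646, -0.156, 0.0096]
tcp_rot: [[-0.993, -0.114, -0.002], [-0.114, 0.993, 0.005], [0.002, 0.005, -1.0]]
force: [1.4, 10.0, 3.9]
opening: 0.009
grasp_force: 4.7
```

```bash
python3 - <<'E'
from h import *
to([.62,.1155,.22],90)
E
```

```text
t 30.6 p [ 0.5646 -0.156   0.0096] yaw(x) -173.5 F [ 1.4 10.   3.9] open 0.009
board pos -26.2 159.1
offset [-0.0857  0.2645 -0.2092] dr z 6.5
```

{"method": "servo_tool", "body": {
  "targets": [
    {"offset":[0,0.006,0],"dr":[0,0,0]},
    {"offset":[0,0.006,-0.035],"dr":[0,0,0]},
    {"offset":[0,0.006,-0.075],"dr":[0,0,0]},
    {"offset":[0,0.02,-0.11],"dr":[0,0,0]},
    {"offset":[-0.087,0.264,-0.21],"dr":[0,0,6.5]},
    {"offset":[-0.087,0.264,-0.21],"dr":[0,0,6.5]},
    {"offset":[-0.087,0.264,-0.21],"dr":[0,0,6.5]},
    {"offset":[-0.087,0.264,-0.21],"dr":[0,0,6.5]},
    {"offset":[-0.087,0.264,-0.21],"dr":[0,0,6.5]},
    {"offset":[-0.087,0.264,-0.21],"dr":[0,0,6.5]},
    {"offset":[-0.087,0.264,-0.21],"dr":[0,0,6.5]},
    {"offset":[-0.087,0.264,-0.21],"dr":[0,0,6.5]},
    {"offset":[-0.087,0.264,-0.21],"dr":[0,0,6.5]},
    {"offset":[-0.087,0.264,-0.21],"dr":[0,0,6.5]},
    {"offset":[-0.087,0.264,-0.21],"dr":[0,0,6.5]}
  ],
  "gripper": -1
}}

```text
time_s: 31.88
position: [0.6207, 0.1116, 0.2185]
tcp_rot: [[-1.0, -0.0, -0.002], [-0.0, 1.0, -0.001], [0.002, -0.001, -1.0]]
force: [0.5, 0.8, -0.7]
opening: 0.982
grasp_force: 0.0
```

```bash
python3 - <<'E'
from h import *
btiles(); to([.4602,.1717,.06],175.3)
print(bot.read_state()['joint_positions'])
E
```

```text
band c 697.2 -146.6 size 14.8 49.7 dir -70.6 px [ 89. 281.]
band c 460.2 171.7 size 15.3 49.8 dir -4.7 px [381.  46.]
t 31.9 p [0.6208 0.1114 0.2186] yaw(x) 180.0 F [-0.   0.7 -0.7] open 0.988
board pos 61.0 418.0
offset [0.1602 0.0604 0.1589] dr z -85.3
[ 5.45330447e-02  3.09636904e+01  8.13635661e+01 -3.88942363e-02
  6.77927108e+01 -8.99231860e+01]
```

{"method": "servo_tool", "body": {
  "targets": [
    {"offset":[0.04,0.015,0.02],"dr":[0,0,94.7]},
    {"offset":[0.08,0.03,0.04],"dr":[0,0,94.7]},
    {"offset":[0.12,0.045,0.08],"dr":[0,0,94.7]},
    {"offset":[0.16,0.06,0.1],"dr":[0,0,94.7]},
    {"offset":[0.16,0.06,0.12],"dr":[0,0,94.7]},
    {"offset":[0.16,0.06,0.14],"dr":[0,0,94.7]},
    {"offset":[0.16,0.06,0.159],"dr":[0,0,94.7]},
    {"offset":[0.16,0.06,0.159],"dr":[0,0,94.7]},
    {"offset":[0.16,0.06,0.159],"dr":[0,0,94.7]},
    {"offset":[0.16,0.06,0.159],"dr":[0,0,94.7]},
    {"offset":[0.16,0.06,0.159],"dr":[0,0,94.7]},
    {"offset":[0.16,0.06,0.159],"dr":[0,0,94.7]},
    {"offset":[0.16,0.06,0.159],"dr":[0,0,94.7]},
    {"offset":[0.16,0.06,0.159],"dr":[0,0,94.7]},
    {"offset":[0.16,0.06,0.159],"dr":[0,0,94.7]},
    {"offset":[0.16,0.06,0.159],"dr":[0,0,94.7]}
  ]
}}

```text
time_s: 33.27
position: [0.4614, 0.1717, 0.0603]
tcp_rot: [[0.081, 0.997, -0.001], [0.997, -0.081, -0.0], [-0.0, -0.001, -1.0]]
force: [0.6, -0.1, 0.5]
opening: 1.001
grasp_force: 0.0
```

```bash
python3 - <<'E'
from h import *
to([.4602,.1717,.0035],-4.7)
s=bot.read_state();R=np.array(s['tcp_rot'])
w=np.r_[CO-.040*EX+.198*EY,0]-np.r_[.4602,.1717,0];print('to board',(R.T@w).round(4))
E
```

```text
t 33.3 p [0.4614 0.1717 0.0603] yaw(x) 85.4 F [ 0.6 -0.1  0.5] open 1.001
board pos -90.2 496.6
offset [-0.0001 -0.0012  0.0568] dr z 0.1
to board [-0.2827  0.1093  0.    ]
```

{"method": "servo_tool", "body": {
  "targets": [
    {"offset":[0,-0.001,0.03],"dr":[0,0,0]},
    {"offset":[0,-0.001,0.05],"dr":[0,0,0]},
    {"offset":[0,-0.001,0.057],"dr":[0,0,0]},
    {"offset":[0,-0.001,0.057],"dr":[0,0,0]},
    {"offset":[0,-0.001,0.057],"dr":[0,0,0]}
  ]
}}

```text
time_s: 33.68
position: [0.4603, 0.1726, 0.0035]
tcp_rot: [[0.08, 0.997, -0.001], [0.997, -0.08, -0.0], [-0.0, -0.001, -1.0]]
force: [0.5, 0.1, -0.5]
opening: 1.004
grasp_force: 0.0
```

{"method": "servo_tool", "body": {
  "targets": [
    {"offset":[0,0,0],"dr":[0,0,0]},
    {"offset":[0,0,0],"dr":[0,0,0]},
    {"offset":[0,0,0],"dr":[0,0,0]},
    {"offset":[0,0,0],"dr":[0,0,0]},
    {"offset":[0,0,0],"dr":[0,0,0]},
    {"offset":[0,0,0],"dr":[0,0,0]},
    {"offset":[0,0,0],"dr":[0,0,0]}
  ],
  "gripper": 1
}}

```text
time_s: 34.27
position: [0.4605, 0.1729, 0.0038]
tcp_rot: [[0.08, 0.997, 0.0], [0.997, -0.08, 0.0], [0.0, 0.0, -1.0]]
force: [-1.4, 1.0, 2.1]
opening: 0.57
grasp_force: 30.0
```

{"method": "servo_tool", "body": {
  "targets": [
    {"offset":[0,0,-0.03],"dr":[0,0,0]},
    {"offset":[0,0,-0.07],"dr":[0,0,0]},
    {"offset":[-0.283,0.109,-0.1],"dr":[0,0,78.7]},
    {"offset":[-0.283,0.109,-0.1],"dr":[0,0,78.7]},
    {"offset":[-0.283,0.109,-0.1],"dr":[0,0,78.7]},
    {"offset":[-0.283,0.109,-0.1],"dr":[0,0,78.7]},
    {"offset":[-0.283,0.109,-0.1],"dr":[0,0,78.7]},
    {"offset":[-0.283,0.109,-0.1],"dr":[0,0,78.7]},
    {"offset":[-0.283,0.109,-0.1],"dr":[0,0,78.7]},
    {"offset":[-0.283,0.109,-0.1],"dr":[0,0,78.7]},
    {"offset":[-0.283,0.109,-0.1],"dr":[0,0,78.7]},
    {"offset":[-0.283,0.109,-0.1],"dr":[0,0,78.7]},
    {"offset":[-0.283,0.109,-0.1],"dr":[0,0,78.7]},
    {"offset":[-0.283,0.109,-0.1],"dr":[0,0,78.7]},
    {"offset":[-0.283,0.109,-0.1],"dr":[0,0,78.7]},
    {"offset":[-0.283,0.109,-0.07],"dr":[0,0,78.7]},
    {"offset":[-0.283,0.109,-0.05],"dr":[0,0,78.7]},
    {"offset":[-0.283,0.109,-0.05],"dr":[0,0,78.7]},
    {"offset":[-0.283,0.109,-0.05],"dr":[0,0,78.7]}
  ]
}}

```text
time_s: 35.85
position: [0.5454, -0.1174, 0.0527]
tcp_rot: [[0.993, 0.119, -0.003], [0.119, -0.993, 0.001], [-0.003, -0.002, -1.0]]
force: [0.2, 0.3, -0.1]
opening: 0.567
grasp_force: 30.0
```

```bash
python3 - <<'E'
from h import *
to(b=[-40,198,11.5],yaw=-83.27)
E
```

```text
t 35.9 p [ 0.5454 -0.1174  0.0527] yaw(x) 6.8 F [ 0.2  0.3 -0.1] open 0.567
board pos -40.7 199.7
offset [0.0008 0.0017 0.0412] dr z 0.1
```

{"method": "servo_tool", "body": {
  "targets": [
    {"offset":[0,0.001,0.02],"dr":[0,0,0.1]},
    {"offset":[0,0.001,0.035],"dr":[0,0,0.1]},
    {"offset":[0,0.001,0.041],"dr":[0,0,0.1]},
    {"offset":[0,0.001,0.041],"dr":[0,0,0.1]},
    {"offset":[0.005,0.001,0.041],"dr":[0,0,0.1]},
    {"offset":[0.009,0.001,0.041],"dr":[0,0,0.1]},
    {"offset":[0.012,0.001,0.041],"dr":[0,0,0.1]},
    {"offset":[0.015,0.001,0.041],"dr":[0,0,0.1]},
    {"offset":[0.018,0.001,0.041],"dr":[0,0,0.1]},
    {"offset":[0.018,0.001,0.041],"dr":[0,0,0.1]}
  ]
}}

```text
time_s: 36.68
position: [0.5627, -0.1169, 0.0127]
tcp_rot: [[0.993, 0.116, -0.004], [0.116, -0.993, 0.0], [-0.004, -0.001, -1.0]]
force: [-2.7, -2.3, 0.7]
opening: 0.565
grasp_force: 30.0
```

{"method": "servo_tool", "body": {
  "targets": [
    {"offset":[-0.001,0,0],"dr":[0,0,0]},
    {"offset":[-0.001,0,0],"dr":[0,0,0]},
    {"offset":[-0.001,0,0],"dr":[0,0,0]}
  ],
  "gripper": -0.36
}}

```text
time_s: 36.93
position: [0.564, -0.1171, 0.0128]
tcp_rot: [[0.993, 0.115, 0.002], [0.115, -0.993, -0.0], [0.001, 0.0, -1.0]]
force: [0.5, 0.1, -0.2]
opening: 0.663
grasp_force: 0.0
```

{"method": "servo_tool", "body": {
  "targets": [
    {"offset":[-0.002,0,-0.01],"dr":[0,0,0]},
    {"offset":[-0.002,0,-0.03],"dr":[0,0,0]},
    {"offset":[0.0,-0.03,-0.035],"dr":[0,0,0]},
    {"offset":[0.0,-0.058,-0.035],"dr":[0,0,0]},
    {"offset":[0.0,-0.058,-0.035],"dr":[0,0,0]},
    {"offset":[0.0,-0.058,-0.035],"dr":[0,0,0]},
    {"offset":[0.0,-0.058,-0.035],"dr":[0,0,0]}
  ],
  "gripper": 1
}}

```text
time_s: 37.52
position: [0.5573, -0.0596, 0.0481]
tcp_rot: [[0.993, 0.116, 0.002], [0.116, -0.993, -0.001], [0.001, 0.001, -1.0]]
force: [-0.6, -0.9, -0.6]
opening: 0.235
grasp_force: 0.0
```

```bash
python3 - <<'E'
from h import *
to(b=[-25,209.3,10],yaw=-83.27)
E
```

```text
t 37.5 p [ 0.5573 -0.0596  0.0481] yaw(x) 6.6 F [-0.6 -0.9 -0.6] open 0.235
board pos -22.1 255.7
offset [-0.0029  0.0463  0.0382] dr z -0.1
```

{"method": "servo_tool", "body": {
  "targets": [
    {"offset":[-0.003,0,0.02],"dr":[0,0,0]},
    {"offset":[-0.003,0,0.038],"dr":[0,0,0]},
    {"offset":[-0.003,0,0.038],"dr":[0,0,0]},
    {"offset":[-0.003,0.01,0.038],"dr":[0,0,0]},
    {"offset":[-0.003,0.018,0.038],"dr":[0,0,0]},
    {"offset":[-0.003,0.025,0.038],"dr":[0,0,0]},
    {"offset":[-0.003,0.031,0.038],"dr":[0,0,0]},
    {"offset":[-0.003,0.036,0.038],"dr":[0,0,0]},
    {"offset":[-0.003,0.04,0.038],"dr":[0,0,0]},
    {"offset":[-0.003,0.043,0.038],"dr":[0,0,0]},
    {"offset":[-0.003,0.046,0.038],"dr":[0,0,0]},
    {"offset":[-0.003,0.048,0.038],"dr":[0,0,0]},
    {"offset":[-0.003,0.048,0.038],"dr":[0,0,0]}
  ]
}}

```text
time_s: 38.6
position: [0.5588, -0.1062, 0.0096]
tcp_rot: [[0.993, 0.114, -0.001], [0.114, -0.993, 0.002], [-0.001, -0.002, -1.0]]
force: [0.4, 4.6, 1.7]
opening: 0.002
grasp_force: 2.0
```

{"method": "servo_tool", "body": {
  "targets": [
    {"offset":[0,0.001,0],"dr":[0,0,0]},
    {"offset":[0,0.002,0],"dr":[0,0,0]},
    {"offset":[0,0.002,0],"dr":[0,0,0]}
  ]
}}

```text
time_s: 38.85
position: [0.5586, -0.1064, 0.0096]
tcp_rot: [[0.993, 0.114, -0.002], [0.114, -0.993, 0.004], [-0.001, -0.004, -1.0]]
force: [0.7, 9.2, 2.5]
opening: 0.006
grasp_force: 4.7
```

```bash
python3 - <<'E'
from h import *
to([.68,-.13,.20],96.73)
E
```

```text
t 38.9 p [ 0.5586 -0.1064  0.0096] yaw(x) 6.5 F [0.7 9.2 2.5] open 0.006
board pos -26.3 209.0
offset [ 0.1177  0.0364 -0.1907] dr z 179.8
```

{"method": "servo_tool", "body": {
  "targets": [
    {"offset":[0,-0.006,0],"dr":[0,0,0]},
    {"offset":[0,-0.006,-0.035],"dr":[0,0,0]},
    {"offset":[0,-0.006,-0.075],"dr":[0,0,0]},
    {"offset":[-0.04,0.03,-0.11],"dr":[0,0,0]},
    {"offset":[-0.08,0.06,-0.14],"dr":[0,0,0]},
    {"offset":[-0.124,0.089,-0.17],"dr":[0,0,0]},
    {"offset":[-0.124,0.089,-0.19],"dr":[0,0,0]},
    {"offset":[-0.124,0.089,-0.19],"dr":[0,0,0]},
    {"offset":[-0.124,0.089,-0.19],"dr":[0,0,0]},
    {"offset":[-0.124,0.089,-0.19],"dr":[0,0,0]}
  ]
}}

```text
time_s: 39.68
position: [0.4466, -0.2132, 0.2007]
tcp_rot: [[0.994, 0.113, 0.003], [0.113, -0.994, -0.002], [0.002, 0.003, -1.0]]
force: [0.6, 0.4, 0.2]
opening: 0.006
grasp_force: 0.0
```

```bash
python3 - <<'E'
from h import *
st();c=row(lo=150);cv2.imwrite('pics/w7.png',c['color'][:,:,::-1])
E
```

```text
t 39.7 p [ 0.4466 -0.2132  0.2007] yaw(x) 6.5 F [0.6 0.4 0.2] open 0.006
[-215.2  197. ] [79.7 34.4] 89.8 [237. 284.]
[-214.9  348.5] [59.5 58.7] 89.8 [ 93. 279.]
[ -74.6 -182.9] [48.2 31.6] 12.5 [627. 139.]
[  -9.2 -179.8] [40.1 11.4] 10.8 [635.  68.]
[-19.8 132.4] [ 62.2 287.1] 0.1 [307.  75.]
[-46.4 379.5] [ 97.3 191.8] 85.9 [ 45. 102.]
```

View pics/w7.png

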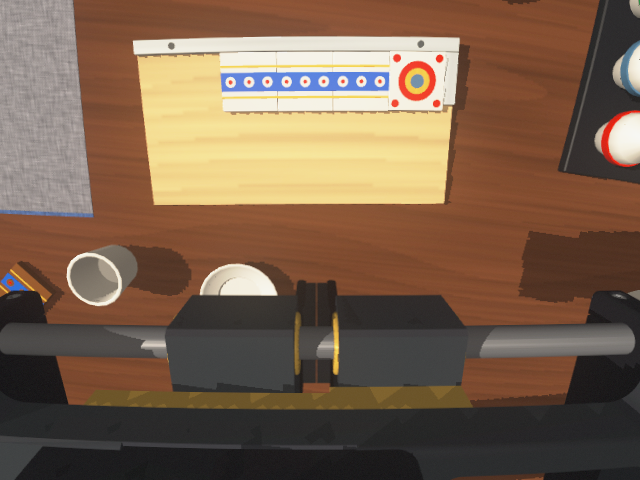

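The row is straight with the bands running on: tiles at (220–445, 50–110) against the fence, rosette in the corner. I'll check the front edge per tile, then locate the straightedge.

```bash
python3 - <<'E'
from h import *
c=cap('wrist');hsv=cv2.cvtColor(c['color'],cv2.COLOR_RGB2HSV)[:,:,1].astype(int)
P=[]
for u in range(224,444):
    i=np.where(hsv[95:116,u]<75)[0]
    if len(i):P.append([u,95+i[-1]+.5])
q=ray(c,P,.016)[:,:2]-CO;B=np.c_[q@EX,q@EY]*1e3
for k in range(4):
    m=(B[:,1]>50*k+3)&(B[:,1]<50*k+47);p=np.polyfit(B[m,1],B[m,0],1);print(k,np.median(B[m,0]).round(2),'slope deg',np.degrees(p[0]).round(2))
to([.60,.14,.24],90)
E
```

```text
0 -50.56 slope deg 0.75
1 -51.55 slope deg -0.1
2 -51.49 slope deg 0.25
3 -51.11 slope deg 0.6
t 39.8 p [ 0.4464 -0.2113  0.1988] yaw(x) 6.6 F [ 0.5 -0.5  0.1] open 0.007
board pos -150.0 117.9
offset [ 0.193  -0.3313 -0.041 ] dr z -173.4
```

{"method": "servo_tool", "body": {
  "targets": [
    {"offset":[0.03,0.04,0.04],"dr":[0,0,0]},
    {"offset":[0.06,0.08,0.08],"dr":[0,0,0]},
    {"offset":[0.075,0.093,0.12],"dr":[0,0,0]},
    {"offset":[0.075,0.093,0.15],"dr":[0,0,0]},
    {"offset":[0.075,0.093,0.17],"dr":[0,0,0]},
    {"offset":[0.075,0.093,0.18],"dr":[0,0,0]},
    {"offset":[0.075,0.093,0.187],"dr":[0,0,0]},
    {"offset":[0.075,0.093,0.187],"dr":[0,0,0]}
  ]
}}

```text
time_s: 40.45
position: [0.531, -0.2934, 0.0097]
tcp_rot: [[0.993, 0.117, -0.004], [0.117, -0.993, 0.004], [-0.004, -0.004, -1.0]]
force: [-0.6, -0.6, -0.2]
opening: 0.004
grasp_force: 0.0
```

```bash
python3 - <<'E'
from h import *
to(b=[-60,25,10.5],yaw=-83.27)
E
```

```text
t 40.5 p [ 0.531  -0.2934  0.0097] yaw(x) 6.7 F [-0.6 -0.6 -0.2] open 0.004
board pos -75.6 26.5
offset [ 0.0156  0.0015 -0.0008] dr z -0.0
```

{"method": "servo_tool", "body": {
  "targets": [
    {"offset":[0.01,0,0],"dr":[0,0,0]},
    {"offset":[0.015,0,0],"dr":[0,0,0]},
    {"offset":[0.018,0,0],"dr":[0,0,0]},
    {"offset":[0.019,0,0],"dr":[0,0,0]},
    {"offset":[0.019,0,0],"dr":[0,0,0]}
  ]
}}

```text
time_s: 40.87
position: [0.5468, -0.2925, 0.0116]
tcp_rot: [[0.993, 0.119, -0.01], [0.119, -0.993, 0.002], [-0.009, -0.003, -1.0]]
force: [-9.7, -3.9, 0.7]
opening: 0.007
grasp_force: 4.9
```

{"method": "servo_tool", "body": {
  "targets": [
    {"offset":[-0.012,0,0],"dr":[0,0,0]},
    {"offset":[-0.012,-0.03,0],"dr":[0,0,0]},
    {"offset":[-0.012,-0.05,0],"dr":[0,0,0]},
    {"offset":[-0.012,-0.05,0],"dr":[0,0,0]},
    {"offset":[-0.006,-0.05,0],"dr":[0,0,0]},
    {"offset":[-0.002,-0.05,0],"dr":[0,0,0]},
    {"offset":[0,-0.05,0],"dr":[0,0,0]},
    {"offset":[0,-0.05,0],"dr":[0,0,0]}
  ]
}}

```text
time_s: 41.53
position: [0.5411, -0.2435, 0.0125]
tcp_rot: [[0.993, 0.117, -0.01], [0.117, -0.993, 0.003], [-0.01, -0.004, -1.0]]
force: [-11.9, -0.2, 6.5]
opening: 0.005
grasp_force: 5.5
```

{"method": "servo_tool", "body": {
  "targets": [
    {"offset":[-0.012,0,0],"dr":[0,0,0]},
    {"offset":[-0.012,-0.03,0],"dr":[0,0,0]},
    {"offset":[-0.012,-0.05,0],"dr":[0,0,0]},
    {"offset":[-0.012,-0.05,0],"dr":[0,0,0]},
    {"offset":[-0.006,-0.05,0],"dr":[0,0,0]},
    {"offset":[-0.002,-0.05,0],"dr":[0,0,0]},
    {"offset":[0,-0.05,0],"dr":[0,0,0]},
    {"offset":[0,-0.05,0],"dr":[0,0,0]}
  ]
}}

```text
time_s: 42.2
position: [0.5355, -0.1951, 0.0125]
tcp_rot: [[0.993, 0.117, -0.01], [0.117, -0.993, 0.002], [-0.01, -0.003, -1.0]]
force: [-11.5, -2.1, 7.7]
opening: 0.001
grasp_force: 6.0
```

{"method": "servo_tool", "body": {
  "targets": [
    {"offset":[-0.012,0,0],"dr":[0,0,0]},
    {"offset":[-0.012,-0.03,0],"dr":[0,0,0]},
    {"offset":[-0.012,-0.05,0],"dr":[0,0,0]},
    {"offset":[-0.012,-0.05,0],"dr":[0,0,0]},
    {"offset":[-0.006,-0.05,0],"dr":[0,0,0]},
    {"offset":[-0.002,-0.05,0],"dr":[0,0,0]},
    {"offset":[0,-0.05,0],"dr":[0,0,0]},
    {"offset":[0,-0.05,0],"dr":[0,0,0]}
  ]
}}

```text
time_s: 42.87
position: [0.5296, -0.1458, 0.0124]
tcp_rot: [[0.993, 0.117, -0.01], [0.117, -0.993, 0.001], [-0.01, -0.003, -1.0]]
force: [-11.3, -4.4, 8.0]
opening: 0.005
grasp_force: 6.1
```

{"method": "servo_tool", "body": {
  "targets": [
    {"offset":[-0.015,0,0],"dr":[0,0,0]},
    {"offset":[-0.02,0,-0.03],"dr":[0,0,0]},
    {"offset":[-0.02,0,-0.07],"dr":[0,0,0]},
    {"offset":[-0.02,0,-0.11],"dr":[0,0,0]},
    {"offset":[-0.02,0,-0.15],"dr":[0,0,0]},
    {"offset":[-0.02,0,-0.19],"dr":[0,0,0]},
    {"offset":[-0.02,0,-0.2],"dr":[0,0,0]},
    {"offset":[-0.02,0,-0.2],"dr":[0,0,0]}
  ],
  "gripper": -1
}}

```text
time_s: 43.53
position: [0.5179, -0.1501, 0.2174]
tcp_rot: [[0.993, 0.114, 0.012], [0.114, -0.993, -0.006], [0.011, 0.008, -1.0]]
force: [-0.5, 0.7, -0.1]
opening: 0.522
grasp_force: 0.0
```

```bash
python3 - <<'E'
from h import *
to([.555,.14,.24],-90)
E
```

```text
t 43.5 p [ 0.5179 -0.1501  0.2174] yaw(x) 6.5 F [-0.5  0.7 -0.1] open 0.522
board pos -71.9 170.4
offset [ 0.0702 -0.2838 -0.024 ] dr z 6.5
```

All four fronts stopped the finger within 0.2 mm of each other, so the row is tight. Now for the straightedge.

{"method": "servo_tool", "body": {
  "targets": [
    {"offset":[0.07,-0.284,-0.024],"dr":[0,0,6.5]},
    {"offset":[0.07,-0.284,-0.024],"dr":[0,0,6.5]},
    {"offset":[0.07,-0.284,-0.024],"dr":[0,0,6.5]},
    {"offset":[0.07,-0.284,-0.024],"dr":[0,0,6.5]},
    {"offset":[0.07,-0.284,-0.024],"dr":[0,0,6.5]},
    {"offset":[0.07,-0.284,-0.024],"dr":[0,0,6.5]},
    {"offset":[0.07,-0.284,-0.024],"dr":[0,0,6.5]},
    {"offset":[0.07,-0.284,-0.024],"dr":[0,0,6.5]},
    {"offset":[0.07,-0.284,-0.024],"dr":[0,0,6.5]},
    {"offset":[0.07,-0.284,-0.024],"dr":[0,0,6.5]}
  ]
}}

```text
time_s: 44.37
position: [0.5502, 0.1428, 0.2348]
tcp_rot: [[1.0, 0.002, -0.003], [0.002, -1.0, -0.001], [-0.003, 0.001, -1.0]]
force: [-0.3, -1.0, -0.1]
opening: 1.0
grasp_force: 0.0
```

```bash
python3 - <<'E'
from h import *
st();c=cap('wrist','w8')
hsv=cv2.cvtColor(c['color'],cv2.COLOR_RGB2HSV)
m=cv2.inRange(hsv,(0,170,120),(6,255,255))|cv2.inRange(hsv,(174,170,120),(180,255,255))
for k in cv2.findContours(m,cv2.RETR_EXTERNAL,cv2.CHAIN_APPROX_NONE)[0]:
    r=cv2.boundingRect(k)
    if r[2]<50: continue
    P=ray(c,k.reshape(-1,2),.005)[:,:2]*1e3
    i=P[:,1].argmin();j=P[:,1].argmax();a,d=fit(P);print(r,P[i].round(1),P[j].round(1),a.round(1),d.round(4))
E
```

```text
t 44.4 p [0.5502 0.1428 0.2348] yaw(x) 0.1 F [-0.3 -1.  -0.1] open 1.0
(172, 23, 285, 22) [732.8   5.3] [714.9 285. ] [724.6 146. ] [ 0.0639 -0.998 ]
```

View pics/w8.png

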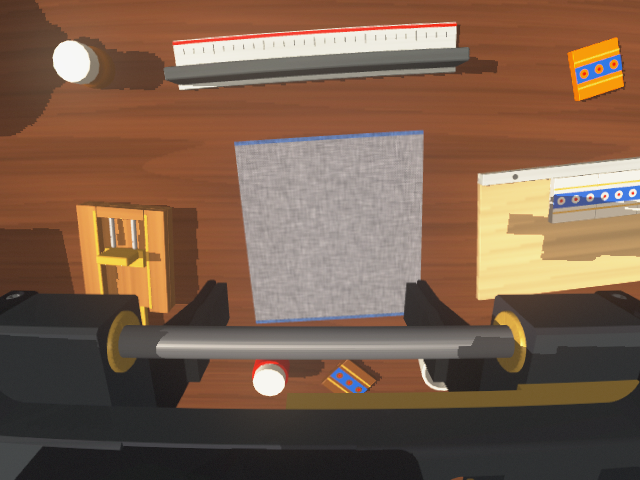

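The straightedge lies undisturbed, working edge (red line) at (173,43)–(457,23), dark rib just in front of it. It is clear of the jar at (75,60).

{"method": "servo_tool", "body": {
  "targets": [
    {"offset":[0.035,0,0.03],"dr":[0,0,-93.7]},
    {"offset":[0.07,0,0.06],"dr":[0,0,-93.7]},
    {"offset":[0.1,0,0.09],"dr":[0,0,-93.7]},
    {"offset":[0.139,0,0.11],"dr":[0,0,-93.7]},
    {"offset":[0.139,0,0.13],"dr":[0,0,-93.7]},
    {"offset":[0.139,0,0.15],"dr":[0,0,-93.7]},
    {"offset":[0.139,0,0.15],"dr":[0,0,-93.7]},
    {"offset":[0.139,0,0.15],"dr":[0,0,-93.7]},
    {"offset":[0.139,0,0.15],"dr":[0,0,-93.7]},
    {"offset":[0.139,0,0.15],"dr":[0,0,-93.7]},
    {"offset":[0.139,0,0.15],"dr":[0,0,-93.7]},
    {"offset":[0.139,0,0.15],"dr":[0,0,-93.7]},
    {"offset":[0.139,0,0.15],"dr":[0,0,-93.7]},
    {"offset":[0.139,0,0.15],"dr":[0,0,-93.7]},
    {"offset":[0.139,0,0.15],"dr":[0,0,-93.7]}
  ]
}}

```text
time_s: 45.67
position: [0.6893, 0.1412, 0.0859]
tcp_rot: [[-0.061, 0.998, -0.001], [0.998, 0.061, -0.0], [-0.0, -0.001, -1.0]]
force: [0.2, 0.5, -0.3]
opening: 1.001
grasp_force: 0.0
```

```bash
python3 - <<'E'
from h import *
to([.689,.143,.016],3.66)
c=cap('scene');hsv=cv2.cvtColor(c['color'],cv2.COLOR_RGB2HSV)
m=cv2.inRange(hsv,(0,150,110),(6,255,255))|cv2.inRange(hsv,(174,150,110),(180,255,255))
for k in cv2.findContours(m,cv2.RETR_EXTERNAL,cv2.CHAIN_APPROX_NONE)[0]:
    r=cv2.boundingRect(k)
    if r[2]<60: continue
    P=ray(c,k.reshape(-1,2),.005)[:,:2]*1e3
    print(r,P[P[:,1].argmin()].round(1),P[P[:,1].argmax()].round(1))
E
```

```text
t 45.7 p [0.6893 0.1412 0.0859] yaw(x) 93.5 F [ 0.2  0.5 -0.3] open 1.001
board pos 132.5 439.6
offset [ 0.0019 -0.0001  0.0699] dr z -0.2
(235, 318, 120, 80) [733.8   6. ] [717.1 283.6]
```

{"method": "servo_tool", "body": {
  "targets": [
    {"offset":[0.002,0,0.03],"dr":[0,0,-0.2]},
    {"offset":[0.002,0,0.055],"dr":[0,0,-0.2]},
    {"offset":[0.002,0,0.07],"dr":[0,0,-0.2]},
    {"offset":[0.002,0,0.07],"dr":[0,0,-0.2]},
    {"offset":[0.002,0,0.07],"dr":[0,0,-0.2]}
  ]
}}

```text
time_s: 46.13
position: [0.6886, 0.1451, 0.0155]
tcp_rot: [[-0.068, 0.998, -0.002], [0.998, 0.068, -0.0], [0.0, -0.002, -1.0]]
force: [-0.6, -0.3, 0.3]
opening: 0.998
grasp_force: 0.0
```

{"method": "servo_tool", "body": {
  "targets": [
    {"offset":[0,0,0],"dr":[0,0,0]},
    {"offset":[0,0,0],"dr":[0,0,0]},
    {"offset":[0,0,0],"dr":[0,0,0]},
    {"offset":[0,0,0],"dr":[0,0,0]},
    {"offset":[0,0,0],"dr":[0,0,0]},
    {"offset":[0,0,0],"dr":[0,0,0]},
    {"offset":[0,0,0],"dr":[0,0,0]},
    {"offset":[0,0,0],"dr":[0,0,0]},
    {"offset":[0,0,0],"dr":[0,0,0]},
    {"offset":[0,0,0],"dr":[0,0,0]},
    {"offset":[0,0,0],"dr":[0,0,0]},
    {"offset":[0,0,0],"dr":[0,0,0]}
  ],
  "gripper": 1
}}

```text
time_s: 47.13
position: [0.6897, 0.1455, 0.0166]
tcp_rot: [[-0.07, 0.998, 0.001], [0.998, 0.07, 0.0], [0.0, 0.001, -1.0]]
force: [1.2, 0.3, -0.4]
opening: 0.17
grasp_force: 0.5
```

{"method": "servo_tool", "body": {
  "targets": [
    {"offset":[0,0,-0.01],"dr":[0,0,0]},
    {"offset":[0,0,-0.03],"dr":[0,0,0]},
    {"offset":[0,0,-0.06],"dr":[0,0,0]},
    {"offset":[0,0,-0.09],"dr":[0,0,0]},
    {"offset":[0,0,-0.12],"dr":[0,0,0]},
    {"offset":[0,0,-0.125],"dr":[0,0,0]},
    {"offset":[0,0,-0.125],"dr":[0,0,0]}
  ]
}}

```text
time_s: 47.72
position: [0.6908, 0.1456, 0.1447]
tcp_rot: [[-0.07, 0.998, 0.006], [0.998, 0.07, 0.0], [-0.0, 0.006, -1.0]]
force: [-1.2, -0.1, -3.0]
opening: 0.135
grasp_force: 30.0
```

{"method": "servo_tool", "body": {
  "targets": [
    {"offset":[-0.326,-0.209,0],"dr":[0,0,-2.7]},
    {"offset":[-0.326,-0.209,0],"dr":[0,0,-2.7]},
    {"offset":[-0.326,-0.209,0],"dr":[0,0,-2.7]},
    {"offset":[-0.326,-0.209,0],"dr":[0,0,-2.7]},
    {"offset":[-0.326,-0.209,0],"dr":[0,0,-2.7]},
    {"offset":[-0.326,-0.209,0],"dr":[0,0,-2.7]},
    {"offset":[-0.326,-0.209,0],"dr":[0,0,-2.7]},
    {"offset":[-0.326,-0.209,0],"dr":[0,0,-2.7]},
    {"offset":[-0.326,-0.209,0],"dr":[0,0,-2.7]},
    {"offset":[-0.326,-0.209,0],"dr":[0,0,-2.7]},
    {"offset":[-0.326,-0.209,0],"dr":[0,0,-2.7]},
    {"offset":[-0.326,-0.209,0.03],"dr":[0,0,-2.7]},
    {"offset":[-0.326,-0.209,0.06],"dr":[0,0,-2.7]},
    {"offset":[-0.326,-0.209,0.08],"dr":[0,0,-2.7]},
    {"offset":[-0.326,-0.209,0.08],"dr":[0,0,-2.7]},
    {"offset":[-0.326,-0.209,0.08],"dr":[0,0,-2.7]}
  ]
}}

```text
time_s: 49.05
position: [0.5024, -0.1924, 0.0598]
tcp_rot: [[-0.118, 0.993, -0.004], [0.993, 0.118, 0.003], [0.004, -0.004, -1.0]]
force: [0.5, 0.8, -1.8]
opening: 0.136
grasp_force: 30.0
```

```bash
cat >> h.py <<'E'
def redline(n,z):
    c=cap(n);hsv=cv2.cvtColor(c['color'],cv2.COLOR_RGB2HSV)
    m=cv2.inRange(hsv,(0,140,90),(8,255,255))|cv2.inRange(hsv,(172,140,90),(180,255,255))
    for k in cv2.findContours(m,cv2.RETR_EXTERNAL,cv2.CHAIN_APPROX_NONE)[0]:
        r=cv2.boundingRect(k)
        if max(r[2:])<25 or len(k)<40: continue
        P=ray(c,k.reshape(-1,2),z)[:,:2]-CO;B=np.c_[P@EX,P@EY]*1e3
        a,d=fit(B);d=d*np.sign(d[1]);print(r,'y',B[:,1].min().round(1),B[:,1].max().round(1),'x',a.round(1),'slope deg',np.degrees(np.arctan2(-d[0],d[1])).round(2))
    return c
E
python3 - <<'E'
from h import *
to(b=[-92,130,25],yaw=6.73)
s=bot.read_state()
c=redline('scene',s['position'][2]-.011);cv2.imwrite('pics/s9.png',c['color'][150:390,60:380,::-1].repeat(2,0).repeat(2,1))
E
```

```text
t 49.0 p [ 0.5024 -0.1924  0.0598] yaw(x) 96.8 F [ 0.5  0.8 -1.8] open 0.136
board pos -92.2 130.2
offset [-0.0004  0.0003  0.0348] dr z 0.0
(230, 427, 25, 26) y 442.2 482.7 x [345.9 462.2] slope deg 5.93
(213, 192, 44, 22) y 72.6 197.4 x [-58.7 140.1] slope deg -0.28
(147, 60, 17, 30) y -499.9 -333.6 x [-363.7 -415.3] slope deg -30.7
```

View pics/s9.png

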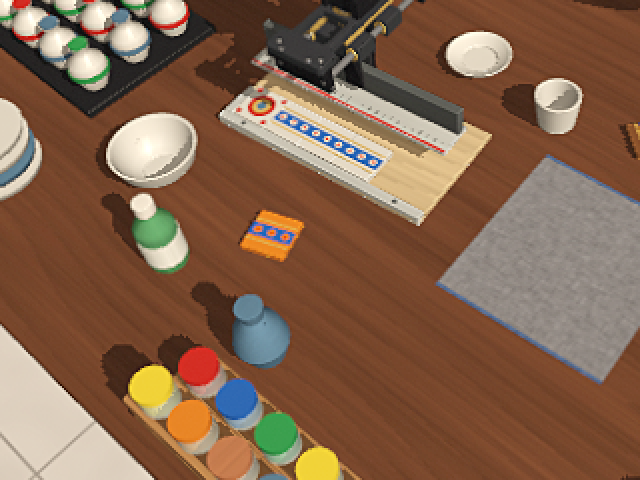

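The straightedge hangs just in front of the row, parallel to it. I'll lower it.

{"method": "servo_tool", "body": {
  "targets": [
    {"offset":[0,0,0.015],"dr":[0,0,0]},
    {"offset":[0,0,0.025],"dr":[0,0,0]},
    {"offset":[0,0,0.031],"dr":[0,0,0]},
    {"offset":[0,0,0.033],"dr":[0,0,0]},
    {"offset":[0,0,0.0345],"dr":[0,0,0]},
    {"offset":[0,0,0.035],"dr":[0,0,0]},
    {"offset":[0,0,0.035],"dr":[0,0,0]},
    {"offset":[0,0,0.035],"dr":[0,0,0]}
  ]
}}

```text
time_s: 49.77
position: [0.5037, -0.1945, 0.027]
tcp_rot: [[-0.117, 0.993, 0.001], [0.993, 0.117, -0.0], [-0.001, 0.001, -1.0]]
force: [0.5, -0.0, -2.2]
opening: 0.133
grasp_force: 30.0
```

{"method": "servo_tool", "body": {
  "targets": [
    {"offset":[0,0.002,0],"dr":[0,0,0]},
    {"offset":[0,0.004,0],"dr":[0,0,0]},
    {"offset":[0,0.005,0],"dr":[0,0,0]},
    {"offset":[0,0.006,0],"dr":[0,0,0]},
    {"offset":[0,0.007,0],"dr":[0,0,0]},
    {"offset":[0,0.007,0],"dr":[0,0,0]}
  ]
}}

```text
time_s: 50.27
position: [0.5098, -0.1935, 0.0265]
tcp_rot: [[-0.117, 0.993, -0.002], [0.993, 0.117, 0.0], [0.0, -0.002, -1.0]]
force: [-1.8, -1.7, -2.0]
opening: 0.132
grasp_force: 30.0
```

```bash
python3 - <<'E'
from h import *
to(b=[-86.2,130,24],yaw=6.73);print(bot.read_state()['moment'])
E
```

```text
t 50.3 p [ 0.5098 -0.1935  0.0265] yaw(x) 96.7 F [-1.8 -1.7 -2. ] open 0.132
board pos -85.0 128.3
offset [ 0.0017 -0.0012  0.0025] dr z 0.0
[-0.2856831   0.43724926  0.00442189]
```

{"method": "servo_tool", "body": {
  "targets": [
    {"offset":[0,-0.003,0],"dr":[0,0,0]},
    {"offset":[0,-0.003,0.001],"dr":[0,0,0]},
    {"offset":[0,-0.003,0.002],"dr":[0,0,0]},
    {"offset":[0,-0.003,0.003],"dr":[0,0,0]},
    {"offset":[0,-0.003,0.003],"dr":[0,0,0]}
  ]
}}

```text
time_s: 50.68
position: [0.5074, -0.1939, 0.0263]
tcp_rot: [[-0.117, 0.993, 0.001], [0.993, 0.117, -0.001], [-0.001, 0.001, -1.0]]
force: [-5.1, 0.8, 19.0]
opening: 0.135
grasp_force: 30.0
```

{"method": "servo_tool", "body": {
  "targets": [
    {"offset":[0,0.002,0],"dr":[0,0,0]},
    {"offset":[0,0.003,0],"dr":[0,0,0]},
    {"offset":[0,0.004,0],"dr":[0,0,0]},
    {"offset":[0,0.005,0],"dr":[0,0,0]},
    {"offset":[0,0.005,0],"dr":[0,0,0]}
  ]
}}

```text
time_s: 51.1
position: [0.5074, -0.1938, 0.0263]
tcp_rot: [[-0.119, 0.993, -0.009], [0.993, 0.119, 0.0], [0.001, -0.009, -1.0]]
force: [-17.5, -6.8, 25.6]
opening: 0.135
grasp_force: 30.0
```

{"method": "servo_tool", "body": {
  "targets": [
    {"offset":[0,-0.002,-0.001],"dr":[0,0,0]},
    {"offset":[0,-0.002,-0.002],"dr":[0,0,0]},
    {"offset":[0,-0.002,-0.0025],"dr":[0,0,0]},
    {"offset":[0,-0.002,-0.0025],"dr":[0,0,0]}
  ]
}}

```text
time_s: 51.43
position: [0.5097, -0.1936, 0.0264]
tcp_rot: [[-0.117, 0.993, -0.002], [0.993, 0.117, -0.0], [0.0, -0.002, -1.0]]
force: [-4.6, -2.5, 7.4]
opening: 0.135
grasp_force: 30.0
```

```bash
python3 - <<'E'
from h import *
to(b=[-86.2,130,24],yaw=6.73)
redline('scene',.0125)
c=cap('side');im=c['color'];p=proj(c,np.r_[CO-.06*EX+.13*EY,.016])[0].astype(int)
cv2.imwrite('pics/d2.png',cv2.resize(im[p[1]-60:p[1]+60,p[0]-90:p[0]+90,::-1],None,fx=4,fy=4,interpolation=cv2.INTER_CUBIC))
E
```

```text
t 51.4 p [ 0.5097 -0.1936  0.0264] yaw(x) 96.7 F [-4.6 -2.5  7.4] open 0.135
board pos -85.0 128.1
offset [ 0.0019 -0.0012  0.0024] dr z 0.0
(230, 427, 25, 26) y 432.2 474.6 x [340.6 453.6] slope deg 10.9
(224, 209, 39, 20) y 103.2 214.3 x [-54.  149.3] slope deg -0.5
(147, 59, 17, 31) y -560.7 -381.4 x [-406.5 -472.2] slope deg -30.78
```

View pics/d2.png

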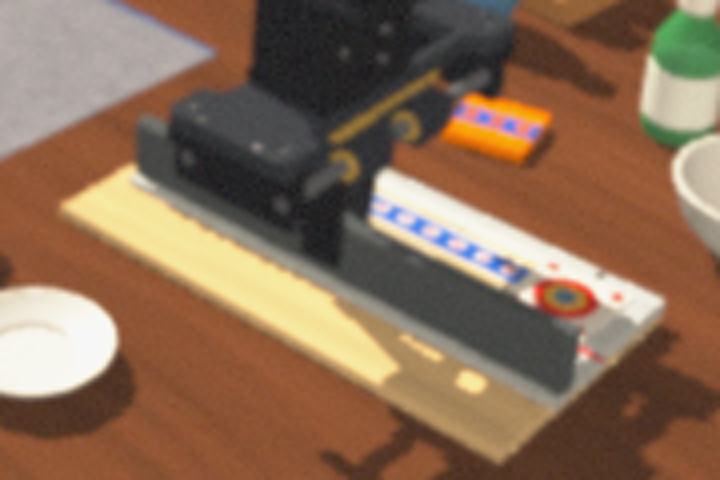

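The straightedge sits flat and slid forward to the same stop as before, which is row contact. I'll press, ease off and release.

{"method": "servo_tool", "body": {
  "targets": [
    {"offset":[0,0.001,-0.0003],"dr":[0,0,0]},
    {"offset":[0,0.002,-0.0005],"dr":[0,0,0]},
    {"offset":[0,0.003,-0.0005],"dr":[0,0,0]},
    {"offset":[0,0.003,-0.0005],"dr":[0,0,0]}
  ]
}}

```text
time_s: 51.87
position: [0.5099, -0.1936, 0.0266]
tcp_rot: [[-0.119, 0.993, -0.008], [0.993, 0.119, 0.0], [0.001, -0.008, -1.0]]
force: [-12.2, -7.0, 9.8]
opening: 0.135
grasp_force: 30.0
```

{"method": "servo_tool", "body": {
  "targets": [
    {"offset":[0,-0.001,0],"dr":[0,0,0]},
    {"offset":[0,-0.002,0],"dr":[0,0,0]},
    {"offset":[0,-0.002,0],"dr":[0,0,0]}
  ]
}}

```text
time_s: 52.12
position: [0.5098, -0.1936, 0.0264]
tcp_rot: [[-0.118, 0.993, -0.003], [0.993, 0.118, 0.0], [0.001, -0.003, -1.0]]
force: [-7.4, -4.0, 4.8]
opening: 0.135
grasp_force: 30.0
```

{"method": "servo_tool", "body": {
  "targets": [
    {"offset":[0,0,0],"dr":[0,0,0]},
    {"offset":[0,0,0],"dr":[0,0,0]},
    {"offset":[0,0,0],"dr":[0,0,0]}
  ],
  "gripper": 0.5
}}

```text
time_s: 52.37
position: [0.5126, -0.1935, 0.0264]
tcp_rot: [[-0.116, 0.993, 0.002], [0.993, 0.116, -0.001], [-0.001, 0.002, -1.0]]
force: [-0.4, -0.1, 0.1]
opening: 0.231
grasp_force: 0.0
```

{"method": "servo_tool", "body": {
  "targets": [
    {"offset":[0,0,-0.02],"dr":[0,0,0]},
    {"offset":[0,0,-0.05],"dr":[0,0,0]},
    {"offset":[0,0,-0.09],"dr":[0,0,0]},
    {"offset":[-0.03,0,-0.13],"dr":[0,0,0]},
    {"offset":[-0.07,0,-0.17],"dr":[0,0,0]},
    {"offset":[-0.1,0,-0.2],"dr":[0,0,0]},
    {"offset":[-0.13,0,-0.2],"dr":[0,0,0]},
    {"offset":[-0.13,0,-0.2],"dr":[0,0,0]},
    {"offset":[-0.13,0,-0.2],"dr":[0,0,0]}
  ]
}}

```text
time_s: 53.12
position: [0.5284, -0.3261, 0.2283]
tcp_rot: [[-0.114, 0.993, 0.005], [0.993, 0.114, -0.004], [-0.005, 0.005, -1.0]]
force: [0.5, 0.6, -0.3]
opening: 0.247
grasp_force: 0.0
```

```bash
python3 - <<'E'
from h import *
st();c=redline('wrist',.013)
o=c['color'][:,:,::-1];cv2.imwrite('pics/w10.png',o)
E
```

```text
t 53.1 p [ 0.5284 -0.3261  0.2283] yaw(x) 96.5 F [ 0.5  0.6 -0.3] open 0.247
(356, 165, 32, 33) y 8.2 41.3 x [-24.7  24.5] slope deg 4.81
(343, 0, 6, 220) y -15.3 192.5 x [-52.7  93. ] slope deg -0.05
```

View pics/w10.png

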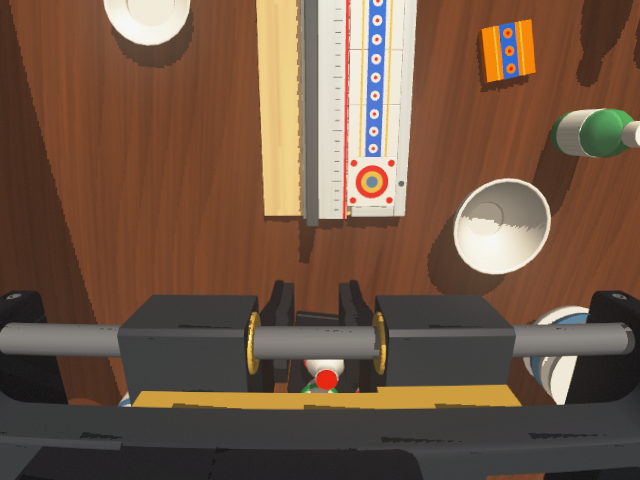

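```bash
python3 - <<'E'
from h import *
im=cv2.imread('pics/w10.png');h=cv2.cvtColor(im,cv2.COLOR_BGR2HSV).astype(int)
for v in (10,40,60,90,120,140,160,200): print(v,[tuple(h[v,u]) for u in range(344,352)])
E
```

```text
10 [(np.int64(26), np.int64(15), np.int64(237)), (np.int64(16), np.int64(27), np.int64(237)), (np.int64(3), np.int64(159), np.int64(239)), (np.int64(2), np.int64(198), np.int64(240)), (np.int64(2), np.int64(163), np.int64(239)), (np.int64(5), np.int64(106), np.int64(224)), (np.int64(19), np.int64(40), np.int64(184)), (np.int64(20), np.int64(23), np.int64(241))]
40 [(np.int64(23), np.int64(17), np.int64(236)), (np.int64(5), np.int64(103), np.int64(230)), (np.int64(2), np.int64(193), np.int64(239)), (np.int64(2), np.int64(191), np.int64(238)), (np.int64(3), np.int64(145), np.int64(236)), (np.int64(20), np.int64(31), np.int64(204)), (np.int64(20), np.int64(41), np.int64(217)), (np.int64(22), np.int64(19), np.int64(244))]
60 [(np.int64(24), np.int64(16), np.int64(234)), (np.int64(4), np.int64(124), np.int64(237)), (np.int64(2), np.int64(185), np.int64(238)), (np.int64(2), np.int64(192), np.int64(238)), (np.int64(4), np.int64(113), np.int64(236)), (np.int64(9), np.int64(58), np.int64(118)), (np.int64(21), np.int64(22), np.int64(241)), (np.int64(22), np.int64(19), np.int64(243))]
90 [(np.i
[... 1109 characters left out ...]
176), np.int64(235)), (np.int64(2), np.int64(199), np.int64(235)), (np.int64(4), np.int64(106), np.int64(234)), (np.int64(9), np.int64(70), np.int64(197)), (np.int64(20), np.int64(42), np.int64(221)), (np.int64(20), np.int64(23), np.int64(241)), (np.int64(19), np.int64(26), np.int64(241)), (np.int64(11), np.int64(70), np.int64(240))]
200 [(np.int64(2), np.int64(205), np.int64(234)), (np.int64(3), np.int64(176), np.int64(215)), (np.int64(5), np.int64(101), np.int64(146)), (np.int64(18), np.int64(47), np.int64(205)), (np.int64(20), np.int64(27), np.int64(240)), (np.int64(11), np.int64(73), np.int64(238)), (np.int64(3), np.int64(180), np.int64(235)), (np.int64(2), np.int64(207), np.int64(233))]
```

The red line meets the tile white directly all along the row, with no wood visible between, so the straightedge is flush. Handing in.

```bash
python3 -c "
from h import *
print(ticket.hand_in())"
```

```text
the job is handed in; nothing more can be done
None
```

The job is done and handed in at about 53 s: rosette tile in the corner, the three border tiles present butted along the back fence, straightedge flat and flush against the row and released. Three caveats: my last reading had the straightedge overhanging the board's right (-y) end by about 3 mm, the judge returned no verdict, and I viewed 16 pictures against the limit of 14.

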